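# Hang the graduated bar gauge on its stand

## Task

Lift the graduated bar gauge out of its rack and hang it by its hole on the hook of the bench stand, graduated face outward (away from the panel), pushed back fully home against the hook's collar, hanging plumb and let go. The hook is clamped somewhere in a slot, so its exact height must be found by feel: be gentle, never press or knock the gauge or the gripper hard against the stand, do not drop the gauge onto the hook, and leave the other things on the bench where they are.

Things in the scene. Friction and masses are not known exactly. Their poses are not given: they have to be found in the camera images.
- gauge_mid (a point): Centre of the loose gauge, an upright aluminium bar 175 mm tall (z), 50 wide (y), 10 thick (x), 0.16 to 0.33 kg, standing on end in the rack, facing any way. Its +x face is graduated (white scale, dark ticks, low down; a dark line along that side of the top end); -x is bare. Grip it through its thickness or across its width, within 25 mm of the top, to clear the hook.
- gauge_hole (a point): Centre of the gauge's hanging hole, which goes straight through its thickness: 14 mm wide by 22 mm tall, a rectangle whose two upper corners are bevelled 5 mm at 45 degrees so that it centres itself on the hook's bar; centred in the width, 101 mm above the lower end and 74 mm below the top end. Its axes are the gauge's.
- gauge_front (a point): An imaginary point 45 mm out from the gauge's mid-thickness at hole height, on the graduated side (own +x): it tells which way the graduated face looks.
- board: Fixed bench stand: grey upright panel 120 mm wide, 12 thick, 190 high, on a steel foot 10 mm thick that reaches 70 mm out in front of the panel and 50 behind. Origin at bench level on the middle of the panel's front face; x points outward from the panel, y across, z up. Its one steel hook (see slot_mid) sticks out along x at y = 0 and is part of this body.
- slot_mid (a point): Point on the hook bar's axis at its collar's outer face (45 mm from the panel) if the hook were at mid-slot, 150 mm up; the real hook is fixed up to 14 mm higher or lower, not reported: feel for it, e.g. with the gauge's lower end on the bar. From the 24 mm wide collar a level 6 mm bar runs 35 mm outward (x), then an upturned tip ends 42 mm out, 12 mm above the bar's axis.
- rack: Fixed black plastic rack, 70 mm (own x) by 100 mm (own y), 42 mm high, with a pocket 13 mm by 54 mm and 34 mm deep in which the gauge stands; pocket floor 8 mm above the bench. Origin at bench level under its centre; z up.
- tin: Bystander: loose steel tin, 66 mm diameter, 100 mm high, origin at the centre of its underside. Leave it alone.
- perch: Bystander: loose aluminium ring lying flat, 76 mm outer diameter, 18 mm high, origin at the centre of its underside. Leave it alone.
- spanner: Bystander: loose steel spanner about 170 mm long, lying on the bench, origin at about its middle on the bench. Leave it alone.
Mind the look-alikes: they are no part of the job. Leave any green or purple look-alike of the part that bears gauge_mid alone.

How it is judged:
By the outcome, as a careful person would: the job done as asked, in the order asked, and still so for the second after the job is handed in, with the robot touching nothing.
It also fails if it takes over 64 s, if anything falls off the work surface, if the arm or the gripper's body presses on something with over 40 N, if the wrist force passes 120 N, or if a joint passes its speed limit or range.

## Robot

A 6-joint arm with a two-finger parallel gripper is mounted at the origin on the work surface. World frame = base frame: x ahead of the robot, y to its left, z up, the work surface at z = 0. Lengths are in m, angles in degrees, forces in N, time in s.
With the tool pointing down it reaches from about 0.3 to 0.75 m from the base axis. Payload 8.5 kg.
Tool frame: the origin (TCP) lies on the centre line of the jaws, within the pads' length; the fingertips stand 19 mm ahead of it and the grasp point (between the pads) is the TCP; z points along the fingers, y is the direction in which the jaws open and shut (so a half turn about z gives the same grasp; the last joint's range is limited). The gripper opens to 85 mm and grips with 20 to 120 N. Pads are 22 mm wide; open, the fingers measure 114 mm over their backs; the gripper's body (76 mm by 85 mm) begins 54 mm behind the grasp point. The pads swing forward as they close: fully open they stand 13 mm farther back than shut.
Start: joints at [-80.059, 21.807, 74.336, -0, 83.858, -12.336], TCP at [0.208, -0.509, 0.25] pointing down, gripper open.
Joint ranges: [-178.18, 178.18], [-50.72, 133.34], [12.68, 142.11], [-81.47, 261.47], [9.98, 163.14], [-165.26, 165.26]. Speed limits (degrees/s): [136.94, 136.94, 180, 180, 180, 180].

## Interface

Orientations are given as [roll, pitch, yaw] about the fixed x, y, z axes, in that order (R = Rz(yaw) Ry(pitch) Rx(roll)).
In Python, from rig import bot gives the robot as it stands.
- The arm moves only by the shell command python3 -m handwheel 'ROWS' [OPENING]. ROWS is JSON, one flat list of numbers, 6 for each row, row after row: the shift along the tool's x, y, z in cm, then the turn, a rotation vector about the tool's x, y, z in degrees. In form: [tx, ty, tz, ax, ay, az, tx, ty, tz, ax, ay, az, ...]. A call has 1 to 5 rows; each row shifts and turns the commanded pose from where the row before left it, along the tool's axes as they then stand; what a row does not reach is not made up. A row lasts 1/8 s, in which the tool goes at most 62.5 mm and 10.7 degrees, less where a joint would pass 70% of its speed; a pose out of reach is approached as far as the arm can. A call with a gripper value outside its range is refused whole. OPENING is the opening, from 0 (shut) to 1 (fully open), set as the call begins (- or left out, the last holds). The fingers move at their own pace and stop on an object; the grip force is fixed at half the most. Time passes only in rows, so rows that do not move let the fingers close. It gives the time, the measured TCP pose, the force and the opening at its end, in the units of the state.
- bot.sense(): the state, without advancing time (a new reading comes with each control period).
- bot.snapshot(name): name is "scene" or "side" or "wrist"; returns a dict with "image" (480x640x3 uint8, blue, green, red), "fx", "fy", "cx", "cy" (pixels), "k1" (the pictures are not rectified: a ray, as slopes to the right and down, at radius r is drawn at 1 + k1 r^2 times it, then the intrinsics apply), "R" (3x3) and "t" (3): a world point X has camera coordinates R X + t. Camera axes: x right, y down, z forward; pixel columns grow to the right and rows downward; lengths in m; the calibration is good to about 2 mm. A picture is of the moment at which its call begins. There is no depth.
- bot.finish_job(): hands the job in, once; it reports no verdict.
Trained networks look in a picture, given as the dict that the camera call returned (one of the last four; its "shot" number tells which), for a name from the list of things; names that differ only in an ending like _2 or _b are one class to them, and where a whole thing is asked for, a point or a joint stands for the part that bears it (a point fixed in the world has none). Each returns a list of dicts, best first, with "score" (0 to 1); they miss things now and then, are a little off and sometimes report something else, mostly with a low value. They report only what shows in the picture. A call takes as long as a camera call. They do not tell look-alikes from the thing itself.
- bot.search_frame(label, picture): "rect" ([left, top, right, bottom] as shares, 0 to 1, of the picture: columns of its width, rows of its height, round what is visible of it).
- bot.trace(label, picture): "pixels" (480x640 bool, what is visible of it) and "rect" ([left, top, right, bottom] as shares, 0 to 1, of the picture: columns of its width, rows of its height, round what is visible of it).
The state is a dict: "time": time; "joint_positions": joint angles; "dq": joint speeds; "effort": joint torques, N m; "position": TCP position; "ee_rot": TCP orientation; "contact_force": force on the tool from outside, world axes, zero at the start; "moment": the same for the moment, N m; "gripper_width": opening from 0.0 (shut) to 1.0 (fully open).
Only numpy, scipy, OpenCV 4.12 (cv2) and the standard library are available. Lean on these libraries where they do the work, as an engineer would, in place of code of your own. Each camera call takes 0.05 s, during which the arm holds its last target.

## Working session

There is one attempt and no reset: what is moved stays moved. The work goes in short steps, Python scripts to look and compute and a shell command to move; the robot and the scene stay as the last step left them, time stands still between calls to the robot, and variables do not carry over. Pictures are saved under pics/ and viewed, and the job is handed in when it is done.

```bash
ls; mkdir -p pics
python3 - <<'E'
from rig import bot
import cv2
print(bot.sense())
for n in ["scene","side","wrist"]:
    s=bot.snapshot(n); cv2.imwrite(f"pics/{n}0.png",s["image"])
    print(n,s["fx"],s["fy"],s["cx"],s["cy"],s["k1"],s["R"],s["t"],s["shot"])
E
```

```text
pics
{'time': 0.0, 'joint_positions': array([-8.00581931e+01,  2.18420836e+01,  7.43849094e+01, -4.52189814e-04,
        8.38554364e+01, -1.23360680e+01]), 'dq': array([ 0.04464166,  0.02638443,  0.05149257, -0.00400832,  0.11051487,
        0.01799289]), 'effort': array([-2.37143986e-04, -4.48463452e+01, -2.31281233e+01, -1.17721388e-04,
        4.74688306e-03,  5.49489798e-06]), 'position': array([ 0.20845303, -0.50869263,  0.24970058]), 'ee_rot': array([-1.79919378e+02, -1.71715201e-02,  2.22779115e+01]), 'contact_force': array([ 0.33674834, -0.7803402 , -0.79439164]), 'moment': array([ 0.00567675,  0.0246534 , -0.00445856]), 'gripper_width': 1.001833920389264}
scene 569.1390242065515 569.1390242065515 325.55864382496424 243.0147983157121 -0.041009004142024616 [[ 0.38242899  0.92396129 -0.00660306]
 [ 0.63316538 -0.2672594  -0.72641174]
 [-0.67294106  0.27362007 -0.68722804]] [-0.29750677 -0.26058666  1.71795179] 1
side 537.1413340235738 537.1413340235738 311.2687030236472 237.9147101049394 -0.08605603388560644 [[-0.86388757 -0.50324392  0.02106696]
 [-0.29413066  0.4700791  -0.83217354]
 [ 0.40888313 -0.72510082 -0.55411496]] [0.53089185 0.24669383 1.12085175] 2
wrist 362.130395811286 362.130395811286 318.58963739498546 238.98929188184033 -0.0368882227552667 [[ 0.37885182 -0.92545469 -0.00221591]
 [-0.8931349  -0.3662463   0.26110093]
 [-0.24244865 -0.09693946 -0.96530896]] [-0.54893798 -0.03409821  0.37917162] 3
```

View pics/scene0.png

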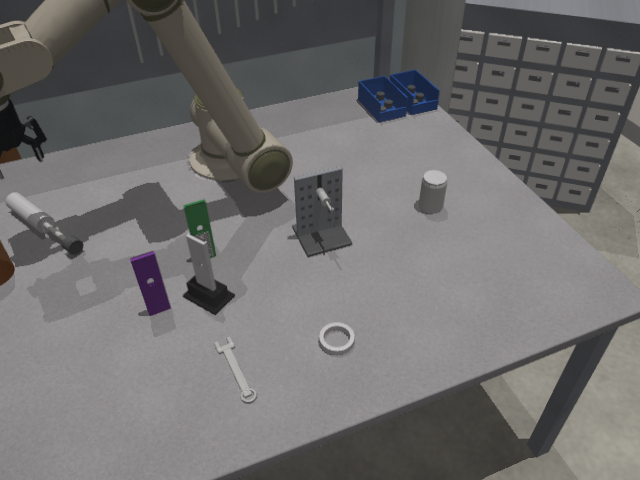

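View pics/side0.png

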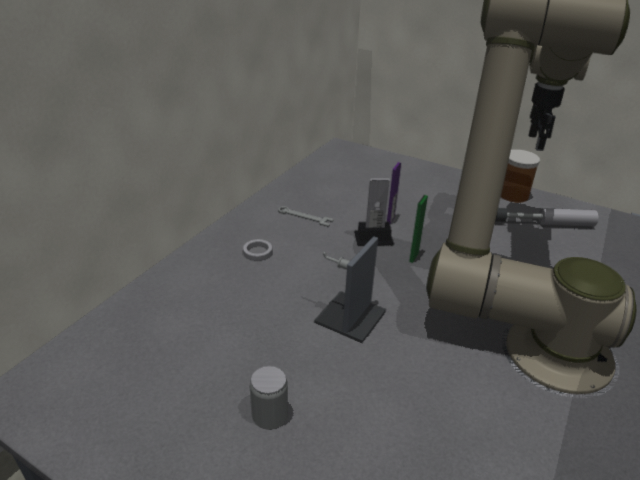

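View pics/wrist0.png

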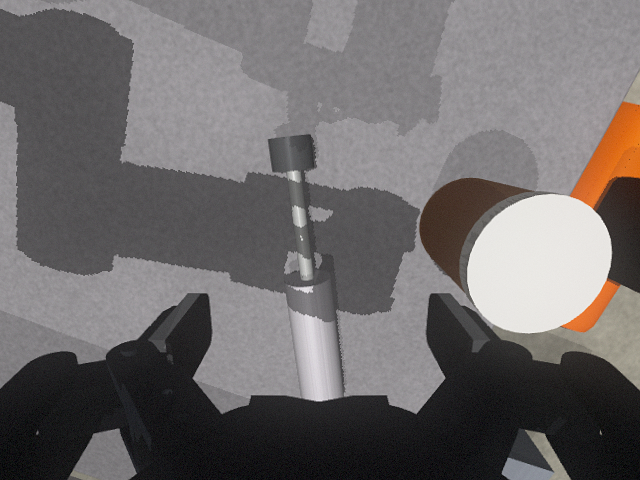

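The scene view shows the upright silver bar in the black rack at about (203,265). The purple bar (150,283) and green bar (200,228) are look-alikes. The stand is at (322,210), the tin at (432,190), the ring at (337,338) and the spanner at (237,370). I'll confirm with crops and masks.

```bash
cat > h.py <<'E'
import numpy as np, cv2
from rig import bot
def proj(s,X):
    X=np.atleast_2d(X); c=X@np.array(s["R"]).T+np.array(s["t"])
    a=c[:,:2]/c[:,2:]; r2=(a**2).sum(1,keepdims=True); a=a*(1+s["k1"]*r2)
    return a*[s["fx"],s["fy"]]+[s["cx"],s["cy"]]
def ray(s,p):
    d=(np.array(p,float)-[s["cx"],s["cy"]])/[s["fx"],s["fy"]]
    a=d.copy()
    for _ in range(20): a=d/(1+s["k1"]*(a@a))
    R=np.array(s["R"]); v=R.T@np.array([a[0],a[1],1]); o=-R.T@np.array(s["t"])
    return o,v/np.linalg.norm(v)
def onplane(s,p,z):
    o,v=ray(s,p); return o+v*(z-o[2])/v[2]
def tri(ss,ps):
    A=np.zeros((3,3));b=np.zeros(3)
    for s,p in zip(ss,ps):
        o,v=ray(s,p);M=np.eye(3)-np.outer(v,v);A+=M;b+=M@o
    X=np.linalg.solve(A,b)
    return X,[np.linalg.norm(proj(s,X)[0]-p) for s,p in zip(ss,ps)]
def crop(s,c,w,h,f,name):
    x,y=int(c[0]-w/2),int(c[1]-h/2); x=max(x,0);y=max(y,0)
    im=s["image"][y:y+h,x:x+w]; cv2.imwrite("pics/"+name,cv2.resize(im,None,fx=f,fy=f,interpolation=cv2.INTER_CUBIC)); print(name,"origin",x,y,"scale",f)
E
python3 - <<'E'
from h import *
import pickle
S={}
for n in ["scene","side"]:
    s=bot.snapshot(n); S[n]=s
    for l in ["gauge_mid","board","rack","tin","perch","spanner"]:
        for d in bot.trace(l,s)[:4]:
            r=np.array(d["rect"])*[640,480,640,480]
            ys,xs=np.nonzero(d["pixels"])
            print(n,l,round(d["score"],2),r.round(1),xs.size, xs.mean().round(1),ys.mean().round(1))
            S[n+l+str(r.round().astype(int).tolist())]=d
pickle.dump(S,open("S.pkl","wb"))
crop(S["scene"],(195,260),130,140,4,"c1.png")
crop(S["side"],(385,215),110,120,5,"c2.png")
crop(S["scene"],(322,212),100,110,5,"c3.png")
crop(S["side"],(352,285),110,110,5,"c4.png")
E
```

```text
scene gauge_mid 0.94 [128.4 250.1 171.2 313.6] 1475 150.6 282.2
scene gauge_mid 0.87 [185.6 232.4 216.1 290.1] 938 200.5 261.0
scene gauge_mid 0.85 [181.6 202.2 217.3 257.7] 907 199.5 223.2
scene board 0.65 [290.4 166.2 352.9 259.2] 3827 319.7 211.9
scene rack 0.75 [181.1 277.2 231.5 313.9] 1106 207.1 294.9
scene tin 0.72 [420.2 172.1 444.2 216.4] 998 432.5 191.8
scene tin 0.72 [290.4 170.5 354.2 257.9] 3743 319.8 212.3
scene perch 0.58 [319.7 321.8 355.4 357.1] 614 336.4 337.5
scene spanner 0.92 [212.2 337.4 254.9 402.6] 709 235.2 369.2
side gauge_mid 0.8 [386.8 162.  404.  219.3] 436 393.6 192.4
side gauge_mid 0.62 [366.7 180.2 389.1 226.8] 841 377.5 202.3
side gauge_mid 0.56 [410.  195.  428.9 263.6] 506 417.4 228.8
side board 0.97 [314.9 238.4 388.3 346. ] 3681 354.4 297.8
side rack 0.97 [355.2 221.5 396.5 243.5] 662 374.0 233.9
side tin 0.65 [250.2 367.  287.2 429.3] 2040 268.5 397.5
side perch 0.95 [242.1 237.6 273.5 259.5] 416 256.2 249.2
side spanner 0.58 [279.6 206.6 334.1 226.5] 313 304.5 215.0
c1.png origin 130 190 scale 4
c2.png origin 330 155 scale 5
c3.png origin 272 157 scale 5
c4.png origin 297 230 scale 5
```

View pics/c1.png

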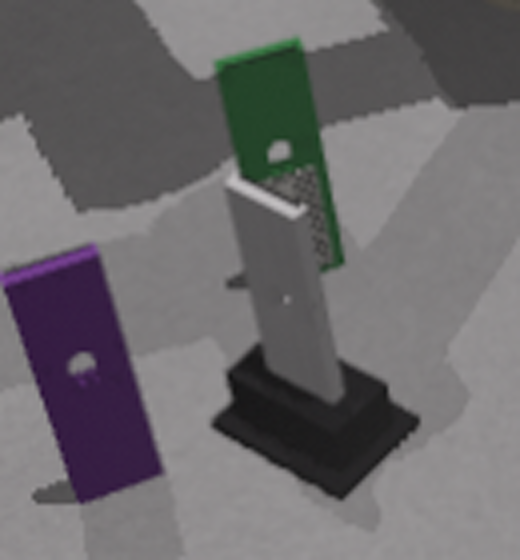

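View pics/c2.png

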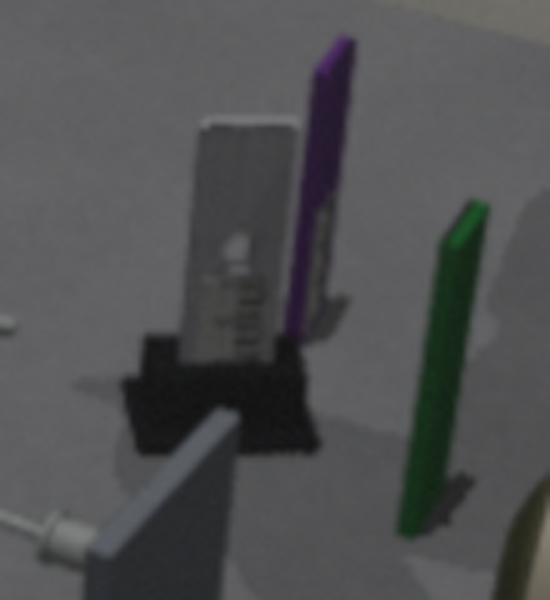

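View pics/c3.png

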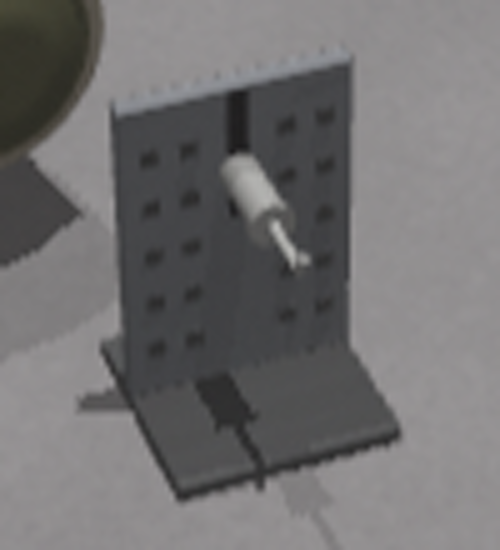

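View pics/c4.png

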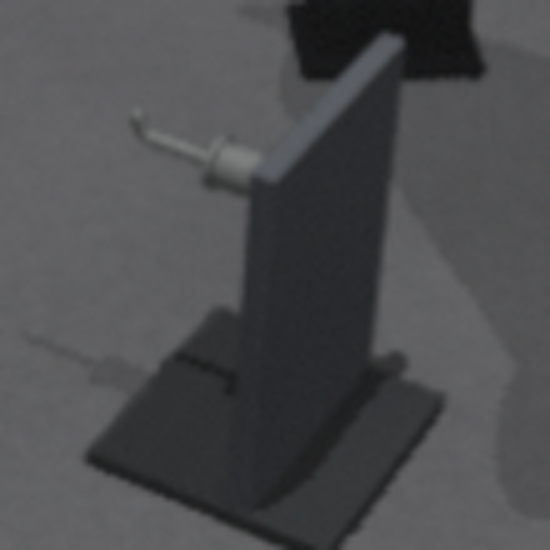

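```bash
cat > fit.py <<'E'
from h import *
import pickle
from scipy.optimize import least_squares
S=pickle.load(open("S.pkl","rb")); A,B=S["scene"],S["side"]
def place(p,X):
    c,s=np.cos(p[2]),np.sin(p[2]); X=np.asarray(X,float)
    return np.c_[p[0]+c*X[:,0]-s*X[:,1], p[1]+s*X[:,0]+c*X[:,1], X[:,2]]
def o1(x,y,f,ox,oy): return (x/f+ox,y/f+oy)
E
python3 - <<'E'
from fit import *
sc=lambda x,y:(x/5+272,y/5+157); sd=lambda x,y:(x/5+297,y/5+230)
def obs(W): return [(A,(0,-60,190),sc(116,114)),(A,(0,60,190),sc(352,66)),(A,(70,-W,0),sc(182,502)),(A,(70,W,0),sc(402,436)),
 (B,(0,60,190),sd(250,172)),(B,(-12,60,190),sd(272,185)),(B,(-12,-60,190),sd(405,42)),(B,(0,-60,190),sd(388,33)),
 (B,(70,W,0),sd(85,460)),(B,(-62,-W,10),sd(443,397))]
def res(p):
    return np.concatenate([proj(s,place(p,[np.array(X)/1000]))[0]-q for s,X,q in obs(p[3])])
for y0 in (0,-1.5,-2.5):
  r=least_squares(res,[0.5,0,y0,60]); print(r.x, np.degrees(r.x[2]), r.cost, res(r.x).reshape(-1,2).round(1).tolist())
p=r.x
for nm,a,b in [("collar",sc(270,225),sd(213,163)),("tip",sc(303,262),sd(137,114))]:
    X,e=tri([A,B],[a,b]); c,s=np.cos(p[2]),np.sin(p[2]); d=X-[p[0],p[1],0]
    print(nm,X,e,"own",(c*d[0]+s*d[1])*1e3,(-s*d[0]+c*d[1])*1e3,d[2]*1e3)
# gauge corners
g=lambda x,y:(x/4+130,y/4+190); h=lambda x,y:(x/5+330,y/5+155)
for nm,a,b in [("topcornerNearRack right",g(303,212),h(200,123)),("top left",g(230,180),h(298,122)),("hole",g(287,300),h(236,250))]:
    print(nm,*tri([A,B],[a,b]))
for q in [(213,423),(342,496),(420,422)]: print("rackbottom A",onplane(A,g(*q),0))
for q in [(140,452),(320,450)]: print("rackbottom B",onplane(B,h(*q),0))
E
```

```text
[ 4.28837476e-01  1.29876027e-01 -9.57941516e-03  5.74697004e+01] -0.548860059075463 17.28289865052275 [[-0.0, 0.2], [0.4, -1.9], [0.7, 0.1], [-0.6, 1.1], [-0.9, -0.2], [0.2, -0.9], [-0.5, -0.9], [-2.3, -0.8], [-0.2, 0.4], [4.2, 1.4]]
[ 4.28837476e-01  1.29876030e-01 -9.57957341e-03  5.74696813e+01] -0.5488691260008574 17.282898650776026 [[-0.0, 0.2], [0.4, -1.9], [0.7, 0.1], [-0.6, 1.1], [-0.9, -0.2], [0.2, -0.9], [-0.5, -0.9], [-2.3, -0.8], [-0.2, 0.4], [4.2, 1.4]]
[ 4.28837476e-01  1.29876027e-01 -9.57940313e-03  5.74697011e+01] -0.548859369512675 17.28289865051928 [[-0.0, 0.2], [0.4, -1.9], [0.7, 0.1], [-0.6, 1.1], [-0.9, -0.2], [0.2, -0.9], [-0.5, -0.9], [-2.3, -0.8], [-0.2, 0.4], [4.2, 1.4]]
collar [0.472889   0.12859751 0.13887565] [np.float64(0.10226901213731841), np.float64(0.11294176743656392)] own 44.061751179046766 -0.856475428465409 138.87565197230555
tip [0.51244982 0.1273606  0.14813465] [np.float64(0.5085056559823914), np.float64(0.5422168515616498)] own 83.63260523822386 -1.7143712577543644 148.13464619268493
topcornerNearRack right [ 0.54742245 -0.17290136  0.18324846] [np.float64(0.6482421983286298), np.float64(0.5240761872541644)]
top left [ 0.50619633 -0.20272397  0.18202191] [np.float64(0.8897983989945879), np.float64(0.7281106921888819)]
hole [ 0.52762744 -0.18919047  0.10626931] [np.float64(0.7913747491520451), np.float64(0.6520670799231228)]
rackbottom A [ 0.50207021 -0.24239334  0.        ]
rackbottom A [ 0.58410929 -0.1869372   0.        ]
rackbottom A [ 5.47738777e-01 -1.31223441e-01  1.11022302e-16]
rackbottom B [ 0.54934543 -0.13817906  0.        ]
rackbottom B [ 0.46704012 -0.19176648  0.        ]
```

```bash
cat >> h.py <<'E'
from scipy.spatial.transform import Rotation as Ro
def plan(xyz,yaw,n,start=None):
    """rows (per-row, tool axes, cm/deg) from the measured pose to a tool-down pose"""
    s=bot.sense(); p=np.array(s["position"]); R=Ro.from_euler("xyz",s["ee_rot"],degrees=True)
    if start is not None: p,R=np.array(start[0]),Ro.from_euler("xyz",[180,0,start[1]],degrees=True)
    T=Ro.from_euler("xyz",[180,0,yaw],degrees=True)
    w=(R.inv()*T).as_rotvec(); 
    for i in range(n):
        Ri=R*Ro.from_rotvec(w*i/n); d=Ri.inv().apply((np.array(xyz)-p)/n)*100
        print(np.r_[d,np.degrees(w/n)].round(2).tolist())
def st():
    s=bot.sense(); print("t",round(s["time"],2),"p",(s["position"]*1e3).round(1),"rpy",s["ee_rot"].round(2),"F",s["contact_force"].round(2),"M",s["moment"].round(2),"w",round(s["gripper_width"],3),"q",s["joint_positions"].round(0))
E
python3 - <<'E'
from h import *
st()
plan([0.527,-0.188,0.28],125,10)
import pickle
S=pickle.load(open("S.pkl","rb"))
for n in("scene","side"): print(n,-np.array(S[n]["R"]).T@S[n]["t"])
w=bot.snapshot("wrist");print(-np.array(w["R"]).T@w["t"])
E
```

```text
t 0.85 p [ 208.5 -508.9  250.3] rpy [180.    -0.    22.28] F [ 0.18  0.15 -0.2 ] M [-0.04  0.03 -0.01] w 1.001 q [-80.  22.  74.   0.  84. -12.]
[4.16, -1.76, -0.3, 0.0, 0.0, -10.27]
[4.41, -0.99, -0.3, 0.0, 0.0, -10.27]
[4.52, -0.19, -0.3, 0.0, 0.0, -10.27]
[4.48, 0.62, -0.3, 0.0, 0.0, -10.27]
[4.3, 1.41, -0.3, 0.0, 0.0, -10.27]
[3.98, 2.15, -0.3, 0.0, 0.0, -10.27]
[3.53, 2.83, -0.3, 0.0, 0.0, -10.27]
[2.97, 3.41, -0.3, 0.0, 0.0, -10.27]
[2.31, 3.89, -0.3, 0.0, 0.0, -10.27]
[1.58, 4.24, -0.3, 0.0, 0.0, -10.27]
scene [ 1.43484996 -0.26482559  0.98936698]
side [0.07289371 0.963933   0.81518852]
[ 0.26945187 -0.48380601  0.37423642]
```

```bash
python3 -m handwheel '[4.2,-1.8,-0.3,0,0,-10.3, 4.4,-1.0,-0.3,0,0,-10.3, 4.5,-0.2,-0.3,0,0,-10.3, 4.5,0.6,-0.3,0,0,-10.3, 4.3,1.4,-0.3,0,0,-10.3]'
python3 -m handwheel '[4.0,2.1,-0.3,0,0,-10.3, 3.5,2.8,-0.3,0,0,-10.3, 3.0,3.4,-0.3,0,0,-10.3, 2.3,3.9,-0.3,0,0,-10.3, 1.6,4.2,-0.3,0,0,-10]'
python3 - <<'E'
from h import *
import pickle
st()
s=bot.snapshot("wrist"); st(); cv2.imwrite("pics/w1.png",s["image"]); pickle.dump(s,open("w1.pkl","wb"))
E
```

```text
time: 1.52
position: [0.3682, -0.3464, 0.2655]
ee_rot: [180.0, 0.0, 74.1]
contact_force: [0.2, -0.3, 0.3]
gripper_width: 1.001
time: 2.15
position: [0.5259, -0.185, 0.2805]
ee_rot: [180.0, 0.0, 125.3]
contact_force: [-0.0, -0.8, 0.1]
gripper_width: 0.999
t 2.15 p [ 525.9 -185.   280.5] rpy [1.8000e+02 1.0000e-02 1.2531e+02] F [-0.03 -0.84  0.08] M [-0.01  0.06  0.03] w 0.999 q [-32.  21.  70.  -0.  89. -67.]
t 2.2 p [ 528.4 -181.6  280.7] rpy [179.86   0.   125.92] F [-0.03  4.03 -0.14] M [0.18 0.04 0.01] w 1.0 q [-31.  22.  70.   0.  89. -67.]
```

View pics/w1.png

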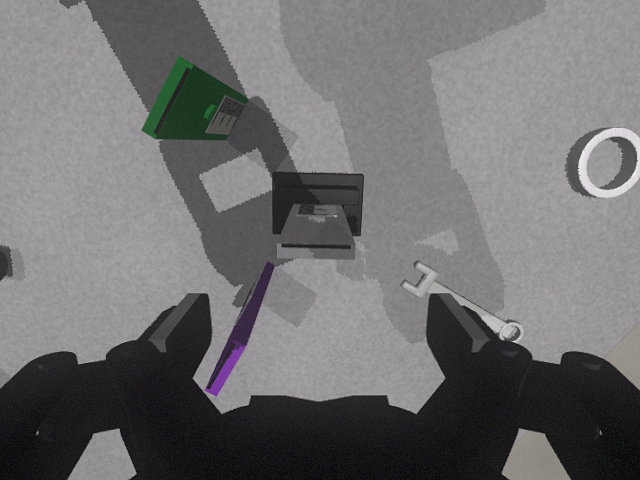

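The gauge's top end shows at (277–355, 244–259), with its dark line on the upper edge, so the graduated face looks along tool +x. The purple look-alike's top is at (206–245, 345–395), near the left finger, so I need its position before descending.

Run:
```python
from h import *
import pickle
s=bot.snapshot("wrist"); st(); pickle.dump(s,open("w2.pkl","wb"))
crop(s,(316,252),110,60,7,"w2g.png")
crop(s,(235,330),100,140,5,"w2p.png")
```

```text
t 2.25 p [ 527.  -183.4  280.4] rpy [1.7994e+02 1.0000e-02 1.2542e+02] F [-0.35 -1.11 -0.47] M [-0.02  0.06 -0.04] w 0.999 q [-31.  22.  70.   0.  89. -67.]
w2g.png origin 261 222 scale 7
w2p.png origin 185 260 scale 5
```

View pics/w2g.png

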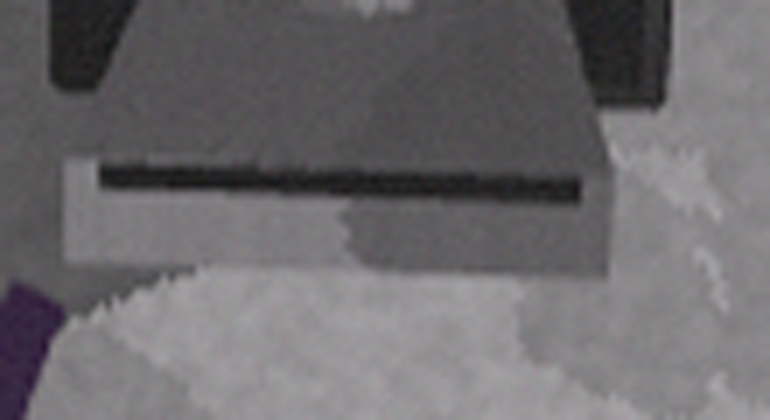

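View pics/w2p.png

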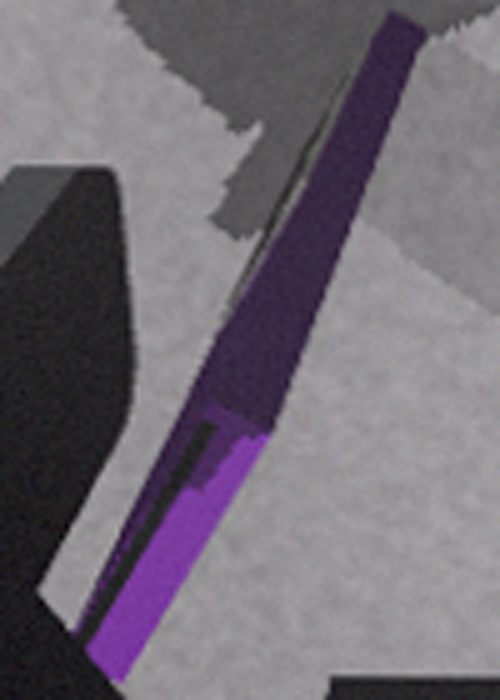

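Run:
```python
from h import *
import pickle
s=pickle.load(open("w2.pkl","rb"))
c=np.array([onplane(s,(x/7+261,y/7+222),0.183) for x,y in [(64,157),(612,168),(607,276),(64,264)]])
print(c, c.mean(0)); e=(c[1]+c[2]-c[0]-c[3])/2; print("width",np.linalg.norm(e),np.degrees(np.arctan2(e[1],e[0])),"thick",np.linalg.norm(c[0]-c[3]),np.linalg.norm(c[1]-c[2]))
t=c.mean(0); psi=np.radians(125.4); xt=np.array([np.cos(psi),np.sin(psi)]); yt=np.array([np.sin(psi),-np.cos(psi)])
for x,y in [(270,432),(205,405),(122,682),(85,635)]:
    q=onplane(s,(x/5+185,y/5+260),0.175); d=(q-t)[:2]; print("purple",q,"tool x,y rel gauge mm",xt@d*1e3,yt@d*1e3)
for x,y in [(390,10),(428,35)]:
    q=onplane(s,(x/5+185,y/5+260),0.0); d=(q-t)[:2]; print("purple foot",q,"tool x,y rel gauge mm",xt@d*1e3,yt@d*1e3)
for q in [(150,133),(182,58)]:
    q=onplane(s,q,0.175); d=(q-t)[:2]; print("green top",q,xt@d*1e3,yt@d*1e3)
st()
```

```text
[[ 0.5020475  -0.19722114  0.183     ]
 [ 0.54303688 -0.16885054  0.183     ]
 [ 0.54891405 -0.17737259  0.183     ]
 [ 0.5077564  -0.20571674  0.183     ]] [ 0.52543871 -0.18729025  0.183     ]
width 0.049911665193587244 34.62140063816543 thick 0.010235564057681503 0.01035211937672655
purple [ 0.52671519 -0.27598155  0.175     ] tool x,y rel gauge mm -73.0341891790658 -50.33670575487123
purple [ 0.51685348 -0.27779105  0.175     ] tool x,y rel gauge mm -68.7964559153658 -59.42346542644513
purple [ 0.53153249 -0.32528847  0.175     ] tool x,y rel gauge mm -116.01619925622767 -74.97255578264597
purple [ 0.52276593 -0.32141852  0.175     ] tool x,y rel gauge mm -107.78339292603758 -79.87663464841505
purple foot [ 0.51730755 -0.27694202  0.        ] tool x,y rel gauge mm -68.36742248669056 -58.56150850125971
purple foot [ 0.52804023 -0.27685612  0.        ] tool x,y rel gauge mm -74.51464404334297 -49.76324307695061
green top [ 0.40266101 -0.18408751  0.175     ] 73.73345352666811 -98.2242280321767
green top [ 0.39689218 -0.1359365   0.175     ] 116.32445197833685 -75.033584757019
t 2.25 p [ 527.  -183.4  280.4] rpy [1.7994e+02 1.0000e-02 1.2542e+02] F [-0.35 -1.11 -0.47] M [-0.02  0.06 -0.04] w 0.999 q [-31.  22.  70.   0.  89. -67.]
```

Run:
```python
from h import *
plan([0.5254,-0.1873,0.21],124.6,3)
```

```text
[-0.08, -0.12, 2.35, 0.02, 0.0, 0.27]
[-0.08, -0.12, 2.35, 0.02, 0.0, 0.27]
[-0.08, -0.12, 2.35, 0.02, 0.0, 0.27]
```

```bash
python3 -m handwheel '[-0.08,-0.12,2.35,0,0,0.27, -0.08,-0.12,2.35,0,0,0.27, -0.08,-0.12,2.35,0,0,0.27, 0,0,0,0,0,0]'
python3 - <<'E'
from h import *
s=bot.snapshot("wrist"); st()
cv2.imwrite("pics/w3.png",s["image"])
plan([0.5254,-0.1873,0.179],124.6,2)
E
```

```text
time: 2.75
position: [0.5225, -0.1903, 0.2086]
ee_rot: [-179.9, -0.2, 124.1]
contact_force: [-0.5, -0.4, 0.2]
gripper_width: 0.999
t 2.8 p [ 523.1 -190.5  209.9] rpy [-1.7998e+02 -4.0000e-02  1.2411e+02] F [ 1.39 -0.21 -0.33] M [-0.01 -0.01  0.01] w 0.995 q [-32.  24.  77.  -0.  79. -66.]
[0.07, 0.19, 1.55, -0.01, -0.02, -0.25]
[0.07, 0.19, 1.55, -0.01, -0.02, -0.25]
```

View pics/w3.png

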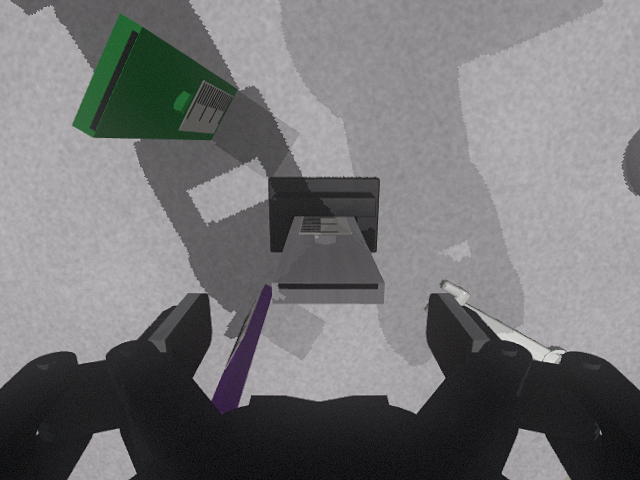

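```bash
python3 -m handwheel '[0.07,0.19,0.8,0,0,-0.25, 0.07,0.19,0.8,0,0,-0.25, 0,0,0.5,0,0,0, 0,0,0.5,0,0,0, 0,0,0,0,0,0]'
python3 - <<'E'
from h import *
s=bot.snapshot("wrist"); st()
cv2.imwrite("pics/w4.png",s["image"])
plan([0.5254,-0.1873,0.179],124.6,1)
E
```

```text
time: 3.42
position: [0.5256, -0.1869, 0.1835]
ee_rot: [-180.0, -0.0, 124.7]
contact_force: [-0.5, -0.0, 0.9]
gripper_width: 0.996
t 3.48 p [ 525.8 -186.9  183.8] rpy [-180.     -0.    124.66] F [-0.78  0.04  0.37] M [ 0.01 -0.02 -0.03] w 0.997 q [-32.  26.  79.  -0.  75. -66.]
[-0.01, -0.05, 0.48, -0.0, -0.0, 0.06]
```

View pics/w4.png

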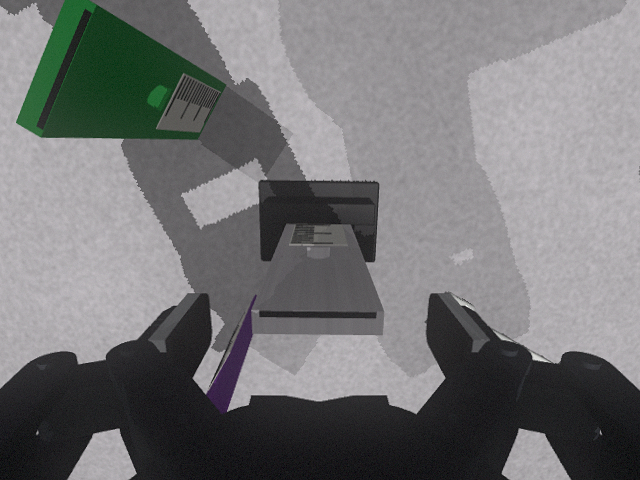

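```bash
python3 -m handwheel '[0,-0.05,0.5,0,0,0.06, 0,0,0,0,0,0]'
python3 -m handwheel '[0,0,0,0,0,0, 0,0,0,0,0,0, 0,0,0,0,0,0, 0,0,0,0,0,0]' 0
python3 - <<'E'
from h import *
s=bot.snapshot("wrist"); st()
cv2.imwrite("pics/w5.png",s["image"])
E
```

```text
time: 3.72
position: [0.5251, -0.1872, 0.1785]
ee_rot: [-180.0, -0.0, 124.6]
contact_force: [-0.2, -0.2, -0.8]
gripper_width: 0.998
time: 4.22
position: [0.5256, -0.1874, 0.1793]
ee_rot: [180.0, 0.1, 124.6]
contact_force: [-0.8, -0.9, 5.4]
gripper_width: 0.566
t 4.28 p [ 525.5 -187.4  179.3] rpy [1.7997e+02 7.0000e-02 1.2460e+02] F [ 0.12 -0.23  5.09] M [-0.03  0.03 -0.03] w 0.568 q [-32.  26.  80.  -0.  74. -66.]
```

View pics/w5.png

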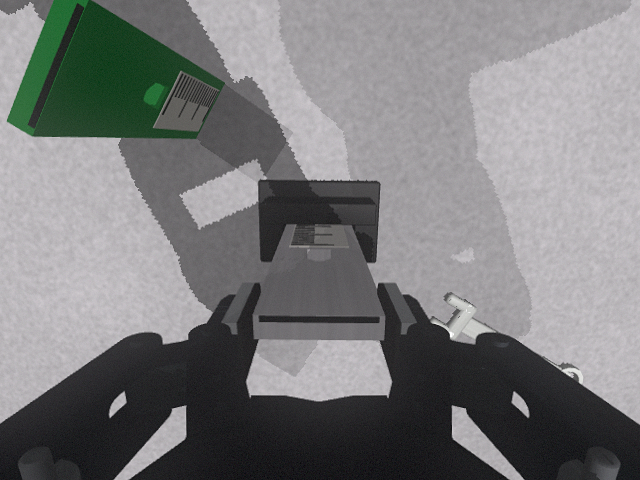

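```bash
python3 -m handwheel '[0,0,-0.5,0,0,0, 0,0,-1.0,0,0,0, 0,0,-1.5,0,0,0, 0,0,-1.5,0,0,0]'
python3 -c "
from h import *
st()"
```

```text
time: 4.78
position: [0.5254, -0.1872, 0.2251]
ee_rot: [180.0, 0.0, 124.6]
contact_force: [0.2, -0.0, -2.6]
gripper_width: 0.563
t 4.78 p [ 525.4 -187.2  225.1] rpy [1.7999e+02 2.0000e-02 1.2461e+02] F [ 0.19 -0.01 -2.63] M [-0.03  0.03  0.01] w 0.563 q [-32.  24.  76.  -0.  81. -66.]
```

```bash
python3 -c "
from h import *
plan([0.53,-0.15,0.30],124.6,2)
plan([0.545,0.0,0.345],124.6,4,([0.53,-0.15,0.30],124.6))"
```

```text
[1.4, 1.25, -3.75, 0.0, 0.01, 0.01]
[1.4, 1.25, -3.75, 0.0, 0.01, 0.01]
[2.87, 2.44, -1.12, 0.0, 0.0, 0.0]
[2.87, 2.44, -1.12, 0.0, 0.0, 0.0]
[2.87, 2.44, -1.12, 0.0, 0.0, 0.0]
[2.87, 2.44, -1.12, 0.0, 0.0, 0.0]
```

```bash
python3 -m handwheel '[0,0,-3,0,0,0, 1.4,1.2,-3.5,0,0,0, 2.8,2.4,-2.5,0,0,0, 2.9,2.5,-1.5,0,0,0, 2.9,2.5,-1,0,0,0]'
python3 -m handwheel '[2.8,2.4,-0.5,0,0,0, 1.4,1.2,0,0,0,0, 0,0,0,0,0,0, 0,0,0,0,0,0]'
python3 - <<'E'
from h import *
import pickle
s=bot.snapshot("wrist"); st(); pickle.dump(s,open("w6.pkl","wb"))
cv2.imwrite("pics/w6.png",s["image"])
E
```

```text
time: 5.4
position: [0.5392, -0.0548, 0.3406]
ee_rot: [179.9, 0.1, 124.6]
contact_force: [1.2, -0.6, -2.9]
gripper_width: 0.569
time: 5.9
position: [0.545, -0.0019, 0.3437]
ee_rot: [-180.0, -0.0, 124.6]
contact_force: [0.1, -0.1, -2.9]
gripper_width: 0.57
t 5.95 p [545.1  -2.1 343.6] rpy [-1.7997e+02 -1.0000e-02  1.2453e+02] F [-0.3   0.29 -1.08] M [ 0.05 -0.02  0.06] w 0.565 q [-13.  19.  64.  -0.  97. -47.]
```

View pics/w6.png

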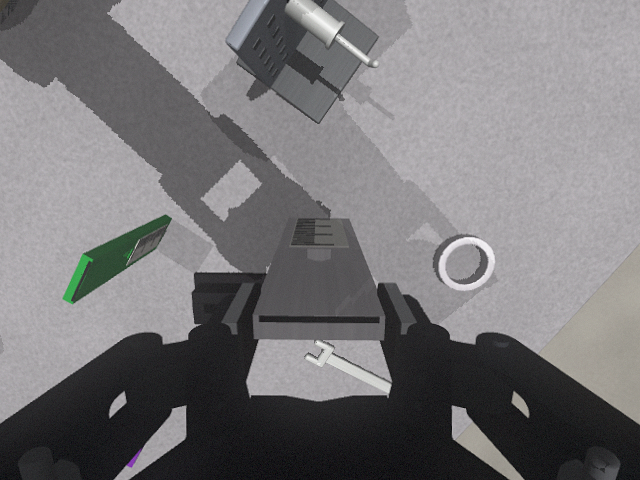

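Run:
```python
from h import *
import pickle
s=pickle.load(open("w6.pkl","rb"))
crop(s,(305,62),160,124,5,"w6b.png")
```

```text
w6b.png origin 225 0 scale 5
```

View pics/w6b.png

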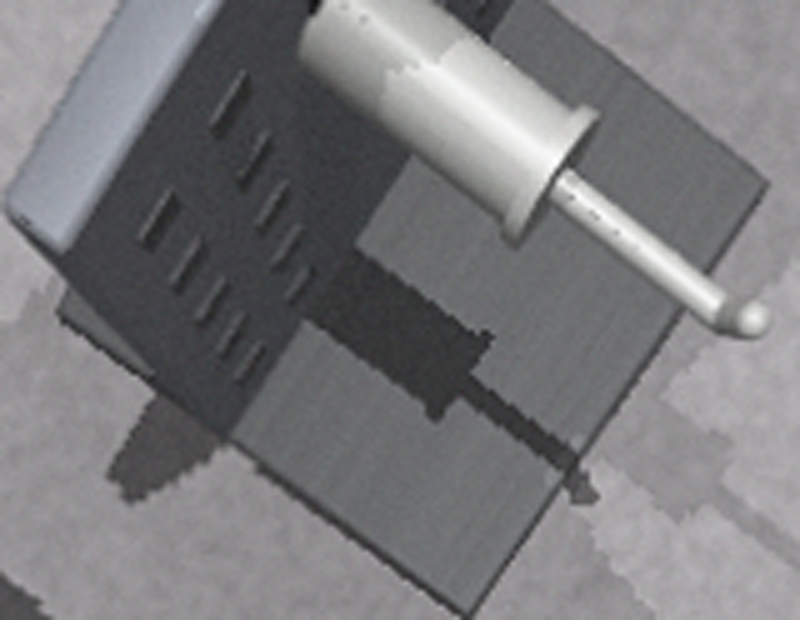

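Run:
```python
from fit import *
C=pickle.load(open("w6.pkl","rb"))
sc=lambda x,y:(x/5+272,y/5+157); sd=lambda x,y:(x/5+297,y/5+230); w=lambda x,y:(x/5+225,y/5)
def obs(W,h): return [(A,(0,-60,190),sc(116,114)),(A,(0,60,190),sc(352,66)),(A,(70,-W,0),sc(182,502)),(A,(70,W,0),sc(402,436)),
 (B,(0,60,190),sd(250,172)),(B,(-12,60,190),sd(272,185)),(B,(-12,-60,190),sd(405,42)),
 (B,(70,W,0),sd(85,460)),
 (A,(45,0,h),sc(270,225)),(B,(45,0,h),sd(213,163)),(A,(84,0,h+10),sc(302,260)),(B,(84,0,h+10),sd(137,117)),
 (C,(0,-60,190),w(65,250)),(C,(-12,-60,190),w(6,205)),(C,(0,-60,10),w(230,435)),(C,(70,-W,10),w(468,612)),(C,(70,W,10),w(767,183)),(C,(84,0,h+10),w(748,318)),(C,(45,0,h),w(560,188))]
def mk(idx):
    def res(p): 
        o=obs(p[3],p[4]); return np.concatenate([proj(o[i][0],place(p,[np.array(o[i][1])/1000]))[0]-o[i][2] for i in idx])
    return res
for idx in [range(19),range(12,19),range(12)]:
    f=mk(list(idx)); r=least_squares(f,[0.43,0.13,0,60,140],loss="soft_l1",x_scale=[.01,.01,.01,1,1]); p=r.x
    print((p[:2]*1e3).round(1),np.degrees(p[2]).round(2),p[3:].round(1),r.cost.round(1)); print(f(p).reshape(-1,2).round(1).tolist())
```

```text
[426.6 131.5] -1.3 [ 58.7 138.1] 8.7
[[0.2, -0.7], [0.8, -2.4], [0.0, -0.6], [-0.2, 0.5], [-0.6, 0.4], [0.4, -0.2], [0.4, -0.1], [-0.1, 1.2], [0.6, -0.2], [0.2, 0.9], [0.4, -0.6], [-0.3, 0.4], [-0.1, 1.1], [-2.6, -0.6], [-0.1, 0.9], [0.8, 0.5], [0.8, 0.6], [0.9, 0.5], [-0.5, -0.7]]
[426.3 131.9] -1.04 [ 58.6 134. ] 3.5
[[0.2, 0.5], [-2.4, -1.1], [0.0, 0.6], [1.2, -0.1], [0.7, -0.2], [0.5, 0.5], [-0.6, -0.2]]
[427.6 130. ] -1.06 [ 58.6 138.4] 3.0
[[-0.2, -0.3], [0.3, -2.1], [-0.2, -0.2], [-0.5, 0.8], [-0.6, -0.1], [0.4, -0.7], [0.2, -0.6], [-0.1, 0.7], [0.3, 0.1], [0.1, 0.3], [0.1, -0.3], [-0.4, -0.1]]
```

```bash
python3 -c "
from h import *
plan([0.5567,0.129,0.345],-1.1,12)"
```

```text
[0.84, 0.7, -0.01, -0.0, 0.0, 10.47]
[0.96, 0.53, -0.01, -0.0, 0.0, 10.47]
[1.04, 0.35, -0.01, -0.0, 0.0, 10.47]
[1.09, 0.16, -0.01, -0.0, 0.0, 10.47]
[1.1, -0.04, -0.01, -0.0, 0.0, 10.47]
[1.07, -0.24, -0.01, -0.0, 0.0, 10.47]
[1.01, -0.43, -0.01, -0.0, 0.0, 10.47]
[0.91, -0.61, -0.01, -0.0, 0.0, 10.47]
[0.79, -0.76, -0.01, -0.0, 0.0, 10.47]
[0.63, -0.89, -0.01, -0.0, 0.0, 10.47]
[0.46, -0.99, -0.01, -0.0, 0.0, 10.47]
[0.27, -1.06, -0.01, -0.0, 0.0, 10.47]
```

```bash
python3 -m handwheel '[0.84,0.7,0,0,0,10.5, 0.96,0.53,0,0,0,10.5, 1.04,0.35,0,0,0,10.5, 1.09,0.16,0,0,0,10.5, 1.1,-0.04,0,0,0,10.5]'
python3 -m handwheel '[1.07,-0.24,0,0,0,10.5, 1.0,-0.43,0,0,0,10.5, 0.9,-0.6,0,0,0,10.5, 0.8,-0.76,0,0,0,10.5, 0.6,-0.9,0,0,0,10.5]'
python3 -m handwheel '[0.46,-1.0,0,0,0,10.5, 0.27,-1.06,0,0,0,10.2, 0,0,0,0,0,0, 0,0,0,0,0,0]'
python3 -c "
from h import *
st()
plan([0.4887,0.1303,0.335],-1.1,3)"
```

```text
time: 6.58
position: [0.5501, 0.0529, 0.3437]
ee_rot: [-180.0, 0.0, 71.7]
contact_force: [0.3, 0.3, -1.9]
gripper_width: 0.569
time: 7.2
position: [0.555, 0.1072, 0.3436]
ee_rot: [180.0, 0.0, 19.2]
contact_force: [-0.9, -0.0, -2.6]
gripper_width: 0.566
time: 7.7
position: [0.5568, 0.129, 0.3437]
ee_rot: [180.0, 0.0, -0.9]
contact_force: [-0.3, -0.5, -3.7]
gripper_width: 0.569
t 7.7 p [556.8 129.  343.7] rpy [ 1.7998e+02  1.0000e-02 -9.4000e-01] F [-0.31 -0.53 -3.73] M [ 0.    0.01 -0.02] w 0.569 q [ 1. 22. 60. -0. 99. 92.]
[-2.27, -0.01, 0.29, 0.01, 0.0, 0.05]
[-2.27, -0.0, 0.29, 0.01, 0.0, 0.05]
[-2.27, -0.0, 0.29, 0.01, 0.0, 0.05]
```

```bash
python3 -m handwheel '[-2.27,0,0,0,0,0, -2.27,0,0,0,0,0, -2.27,0,0,0,0,0, 0,0,0,0,0,0, 0,0,0,0,0,0]'
python3 - <<'E'
from h import *
st()
a=bot.snapshot("scene"); b=bot.snapshot("side"); st()
crop(a,(322,185),110,140,4,"a7.png"); crop(b,(345,240),120,140,4,"b7.png")
E
python3 -c "
import cv2,numpy as np
a=cv2.imread('pics/a7.png');b=cv2.imread('pics/b7.png');cv2.imwrite('pics/ab7.png',cv2.resize(np.hstack([a,b]),None,fx=.85,fy=.85))"
```

```text
time: 8.32
position: [0.4891, 0.1307, 0.3439]
ee_rot: [180.0, -0.0, -1.1]
contact_force: [0.1, -0.5, -2.6]
gripper_width: 0.566
t 8.32 p [489.1 130.7 343.9] rpy [ 1.80e+02 -3.00e-02 -1.06e+00] F [ 0.11 -0.53 -2.6 ] M [ 0.03 -0.03  0.02] w 0.566 q [ 2. 14. 70. -0. 96. 93.]
t 8.43 p [489.2 130.8 343.6] rpy [180.     0.    -1.08] F [-0.61  0.4  -2.96] M [-0.03 -0.01  0.04] w 0.567 q [ 2. 14. 70. -0. 96. 93.]
a7.png origin 267 115 scale 4
b7.png origin 285 170 scale 4
```

View pics/ab7.png

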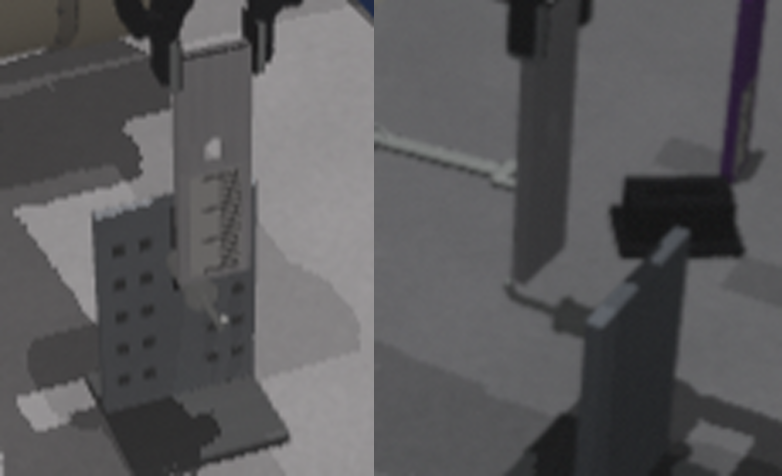

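```bash
python3 -m handwheel '[0,0,0.8,0,0,0, 0,0,0.8,0,0,0, 0,0,0.6,0,0,0, 0,0,0.2,0,0,0, 0,0,0,0,0,0]'
python3 -m handwheel '[0,0,0.1,0,0,0, 0,0,0.1,0,0,0, 0,0,0,0,0,0]'
python3 -m handwheel '[0,0,0.1,0,0,0, 0,0,0,0,0,0]'
```

```text
time: 9.05
position: [0.4886, 0.1311, 0.3198]
ee_rot: [-180.0, -0.0, -1.1]
contact_force: [-0.1, -0.6, -2.7]
gripper_width: 0.571
time: 9.43
position: [0.4886, 0.1311, 0.3178]
ee_rot: [180.0, 0.0, -1.1]
contact_force: [0.2, -0.3, -2.8]
gripper_width: 0.564
time: 9.68
position: [0.4886, 0.1311, 0.3167]
ee_rot: [-180.0, 0.0, -1.1]
contact_force: [-0.8, 0.8, -2.3]
gripper_width: 0.568
```

```bash
python3 -m handwheel '[0,0,0.05,0,0,0, 0,0,0.05,0,0,0]'; python3 -m handwheel '[0,0,0.05,0,0,0, 0,0,0.05,0,0,0]'
```

```text
time: 9.93
position: [0.4886, 0.1311, 0.3158]
ee_rot: [180.0, -0.0, -1.1]
contact_force: [-0.1, 0.0, -3.2]
gripper_width: 0.569
time: 10.18
position: [0.4886, 0.1312, 0.3148]
ee_rot: [-180.0, -0.0, -1.1]
contact_force: [-0.4, 0.9, -3.8]
gripper_width: 0.568
```

```bash
python3 -m handwheel '[0,0,0.05,0,0,0, 0,0,0.05,0,0,0]'
```

```text
time: 10.42
position: [0.4886, 0.1311, 0.3138]
ee_rot: [180.0, -0.0, -1.1]
contact_force: [0.3, -0.1, -2.5]
gripper_width: 0.566
```

```bash
python3 -m handwheel '[0,0,0.05,0,0,0, 0,0,0,0,0,0]'
```

```text
time: 10.68
position: [0.4887, 0.1311, 0.3136]
ee_rot: [-180.0, -0.0, -1.1]
contact_force: [-0.4, -0.3, -0.3]
gripper_width: 0.568
```

```bash
python3 -m handwheel '[0,0,0.05,0,0,0, 0,0,0,0,0,0]'
```

```text
time: 10.92
position: [0.4888, 0.1311, 0.3134]
ee_rot: [-180.0, -0.1, -1.1]
contact_force: [0.1, 0.4, 3.4]
gripper_width: 0.563
```

```bash
python3 -m handwheel '[0,0,0.05,0,0,0, 0,0,0,0,0,0]'
```

```text
time: 11.18
position: [0.4889, 0.1311, 0.3132]
ee_rot: [-180.0, -0.1, -1.1]
contact_force: [-0.2, 0.0, 6.8]
gripper_width: 0.566
```

```bash
python3 -m handwheel '[0,0,-0.5,0,0,0, 0,0,-1,0,0,0, 0,0,-1.5,0,0,0, 2.5,0,0,0,0,0, 2.5,0,0,0,0,0]'
python3 -m handwheel '[0,0,3,0,0,0, 0,0,3,0,0,0, 0,0,3,0,0,0, 0,0,2,0,0,0, 0,0,0,0,0,0]'
python3 -m handwheel '[0,0,0,0,0,0]'
python3 - <<'E'
from h import *
st(); c,s=np.cos(np.radians(-1.1)),np.sin(np.radians(-1.1))
plan([.4267+.112*c,.1315+.112*s,.2141],-1.1,1)
E
```

```text
time: 11.8
position: [0.5392, 0.1302, 0.3429]
ee_rot: [-180.0, -0.0, -1.1]
contact_force: [0.2, 0.6, -3.3]
gripper_width: 0.565
time: 12.42
position: [0.5382, 0.1302, 0.2313]
ee_rot: [180.0, 0.2, -1.1]
contact_force: [-0.4, 0.2, -1.8]
gripper_width: 0.568
time: 12.55
position: [0.5391, 0.1302, 0.2334]
ee_rot: [-180.0, -0.1, -1.1]
contact_force: [0.2, 0.8, -2.4]
gripper_width: 0.566
t 12.55 p [539.1 130.2 233.4] rpy [-1.80e+02 -9.00e-02 -1.09e+00] F [ 0.2   0.84 -2.36] M [0.01 0.02 0.03] w 0.566 q [ 1. 23. 75. -0. 82. 92.]
[-0.04, 0.08, 1.93, -0.0, -0.09, 0.01]
```

```bash
python3 -m handwheel '[0,0.06,1.0,0,0,0, 0,0,0.8,0,0,0, 0,0,0.1,0,0,0, 0,0,0,0,0,0, 0,0,0,0,0,0]'
python3 - <<'E'
from h import *
a=bot.snapshot("scene"); b=bot.snapshot("side"); st()
crop(a,(335,205),100,120,4,"a8.png"); crop(b,(335,255),100,120,4,"b8.png")
cv2.imwrite("pics/ab8.png",np.hstack([cv2.imread("pics/a8.png"),cv2.imread("pics/b8.png")]))
E
```

```text
time: 13.18
position: [0.5387, 0.1296, 0.2136]
ee_rot: [-180.0, -0.0, -1.1]
contact_force: [-1.0, 0.0, -2.0]
gripper_width: 0.567
t 13.28 p [538.7 129.6 213.5] rpy [-1.80e+02 -2.00e-02 -1.09e+00] F [ 0.01  0.5  -2.97] M [-0.02  0.01 -0.  ] w 0.562 q [ 1. 24. 77.  0. 79. 92.]
a8.png origin 285 145 scale 4
b8.png origin 285 195 scale 4
```

View pics/ab8.png

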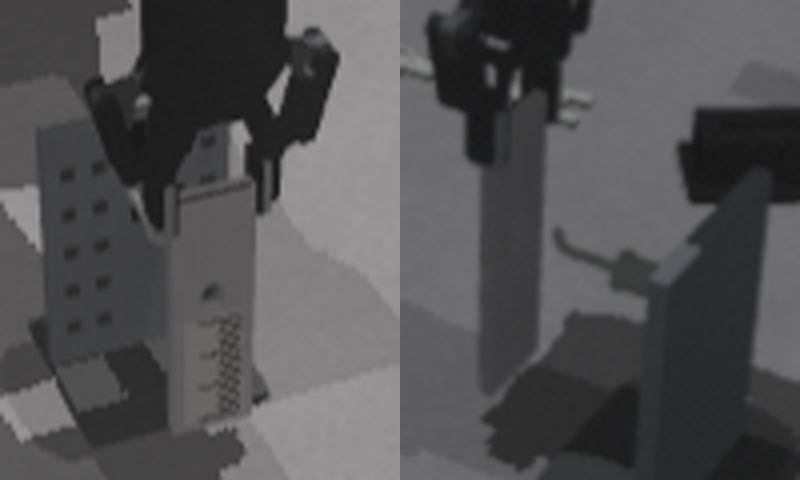

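```bash
python3 -m handwheel '[-1.0,0,-0.05,0,0,0, -0.5,0,0,0,0,0, -0.3,0,0,0,0,0]'
python3 -m handwheel '[-0.2,0,0,0,0,0, -0.2,0,0,0,0,0]'
python3 -m handwheel '[-0.2,0,0,0,0,0, -0.2,0,0,0,0,0]'
```

```text
time: 13.65
position: [0.5201, 0.13, 0.214]
ee_rot: [-180.0, -0.0, -1.1]
contact_force: [-0.4, 0.6, -1.6]
gripper_width: 0.569
time: 13.9
position: [0.5165, 0.13, 0.2138]
ee_rot: [180.0, -0.0, -1.1]
contact_force: [0.6, 0.3, -1.9]
gripper_width: 0.569
time: 14.15
position: [0.5125, 0.1301, 0.2138]
ee_rot: [-180.0, 0.0, -1.1]
contact_force: [0.7, -0.1, -1.5]
gripper_width: 0.568
```

```bash
python3 -m handwheel '[-0.2,0,0,0,0,0, -0.2,0,0,0,0,0]'
```

```text
time: 14.4
position: [0.5085, 0.1301, 0.2138]
ee_rot: [180.0, 0.0, -1.1]
contact_force: [0.5, 0.4, -3.3]
gripper_width: 0.571
```

```bash
python3 -m handwheel '[-0.2,0,0,0,0,0, -0.2,0,0,0,0,0, -0.2,0,0,0,0,0]'
python3 -m handwheel '[-0.3,0,0,0,0,0, -0.3,0,0,0,0,0, -0.2,0,0,0,0,0]'
```

```text
time: 14.78
position: [0.5025, 0.1303, 0.2139]
ee_rot: [-180.0, -0.0, -1.1]
contact_force: [0.4, -0.0, -2.8]
gripper_width: 0.567
time: 15.15
position: [0.4944, 0.1304, 0.2139]
ee_rot: [-180.0, 0.0, -1.1]
contact_force: [-0.5, 0.3, -1.6]
gripper_width: 0.567
```

```bash
python3 -m handwheel '[-0.3,0,0,0,0,0, -0.2,0,0,0,0,0, 0,0,0,0,0,0]'
python3 - <<'E'
from h import *
a=bot.snapshot("scene"); b=bot.snapshot("side"); st()
crop(a,(335,205),100,120,4,"a9.png"); crop(b,(335,255),100,120,4,"b9.png")
cv2.imwrite("pics/ab9.png",np.hstack([cv2.imread("pics/a9.png"),cv2.imread("pics/b9.png")]))
E
```

```text
time: 15.52
position: [0.4895, 0.1305, 0.2139]
ee_rot: [-180.0, -0.0, -1.1]
contact_force: [-0.3, 0.4, -2.4]
gripper_width: 0.568
t 15.62 p [489.7 130.5 213.8] rpy [ 1.80e+02 -1.00e-02 -1.09e+00] F [-0.52 -0.89 -2.22] M [ 0.01 -0.01  0.06] w 0.566 q [ 2. 19. 85. -0. 76. 93.]
a9.png origin 285 145 scale 4
b9.png origin 285 195 scale 4
```

View pics/ab9.png

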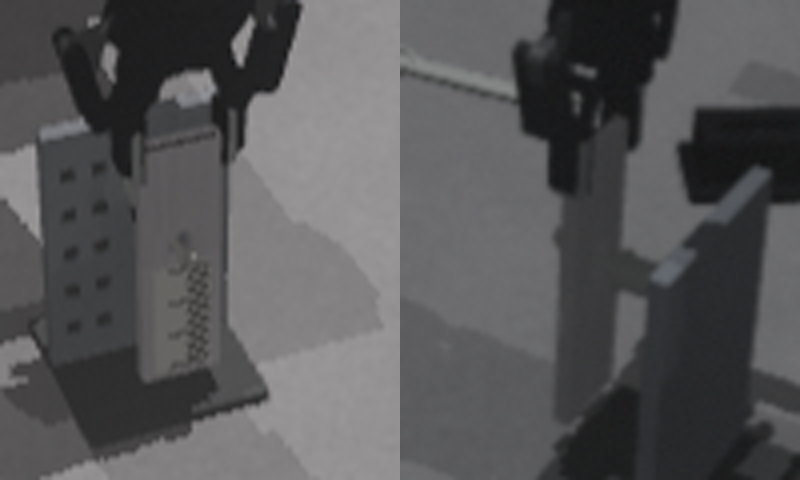

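The hook tip now shows through the hole. I'll advance to the collar in small steps.

```bash
python3 -m handwheel '[-0.3,0,0,0,0,0, -0.3,0,0,0,0,0, -0.2,0,0,0,0,0]'
python3 -m handwheel '[-0.1,0,0,0,0,0, -0.1,0,0,0,0,0]'
```

```text
time: 16.0
position: [0.4813, 0.1307, 0.2138]
ee_rot: [-180.0, 0.0, -1.1]
contact_force: [0.3, 0.5, -2.3]
gripper_width: 0.567
time: 16.25
position: [0.4796, 0.1307, 0.2139]
ee_rot: [-180.0, -0.0, -1.1]
contact_force: [0.2, -0.1, -1.9]
gripper_width: 0.566
```

```bash
python3 -m handwheel '[-0.05,0,0,0,0,0, -0.05,0,0,0,0,0]'
```

```text
time: 16.5
position: [0.4786, 0.1307, 0.2138]
ee_rot: [-180.0, -0.0, -1.1]
contact_force: [0.2, 0.0, -2.9]
gripper_width: 0.565
```

```bash
python3 -m handwheel '[-0.05,0,0,0,0,0, -0.05,0,0,0,0,0]'
```

```text
time: 16.75
position: [0.4776, 0.1307, 0.2138]
ee_rot: [-180.0, -0.0, -1.1]
contact_force: [-0.4, -0.6, -2.4]
gripper_width: 0.567
```

```bash
python3 -m handwheel '[-0.05,0,0,0,0,0, 0,0,0,0,0,0]'
```

```text
time: 17.0
position: [0.4771, 0.1307, 0.2138]
ee_rot: [180.0, 0.0, -1.1]
contact_force: [0.7, -0.2, -2.0]
gripper_width: 0.569
```

```bash
python3 -m handwheel '[-0.05,0,0,0,0,0, 0,0,0,0,0,0]'
```

```text
time: 17.25
position: [0.4767, 0.1307, 0.2139]
ee_rot: [180.0, -0.0, -1.1]
contact_force: [0.8, 0.5, -3.2]
gripper_width: 0.568
```

```bash
python3 -m handwheel '[-0.05,0,0,0,0,0, 0,0,0,0,0,0]'
```

```text
time: 17.5
position: [0.4763, 0.1308, 0.2139]
ee_rot: [-180.0, -0.0, -1.1]
contact_force: [2.3, 0.3, -3.2]
gripper_width: 0.564
```

```bash
python3 -m handwheel '[-0.05,0,0,0,0,0, 0,0,0,0,0,0]'
```

```text
time: 17.75
position: [0.4759, 0.1308, 0.2139]
ee_rot: [-180.0, -0.1, -1.1]
contact_force: [3.0, 0.4, -2.6]
gripper_width: 0.565
```

```bash
python3 -m handwheel '[-0.05,0,0,0,0,0, 0,0,0,0,0,0]'
```

```text
time: 18.0
position: [0.4754, 0.1308, 0.214]
ee_rot: [-180.0, -0.1, -1.1]
contact_force: [4.8, 0.2, -3.2]
gripper_width: 0.568
```

```bash
python3 -m handwheel '[0.15,0,0,0,0,0, 0,0,0.4,0,0,0, 0,0,0.4,0,0,0, 0,0,0.2,0,0,0, 0,0,0,0,0,0]'
```

```text
time: 18.62
position: [0.4765, 0.1307, 0.2035]
ee_rot: [180.0, 0.0, -1.1]
contact_force: [2.4, 0.3, -4.5]
gripper_width: 0.57
```

```bash
python3 -m handwheel '[0,0,0.05,0,0,0, 0,0,0,0,0,0]'
```

```text
time: 18.88
position: [0.4765, 0.1308, 0.2033]
ee_rot: [180.0, 0.0, -1.1]
contact_force: [1.7, -0.4, -2.6]
gripper_width: 0.569
```

```bash
python3 -m handwheel '[0,0,0.05,0,0,0, 0,0,0,0,0,0]'
```

```text
time: 19.12
position: [0.4766, 0.1308, 0.2028]
ee_rot: [180.0, 0.0, -1.1]
contact_force: [1.7, -0.6, -2.3]
gripper_width: 0.564
```

```bash
python3 -m handwheel '[0,0,0.05,0,0,0, 0,0,0,0,0,0]'
```

```text
time: 19.38
position: [0.4766, 0.1308, 0.2023]
ee_rot: [-180.0, 0.0, -1.1]
contact_force: [1.0, 0.3, -2.0]
gripper_width: 0.566
```

```bash
python3 -m handwheel '[0,0,0.05,0,0,0, 0,0,0,0,0,0]'
```

```text
time: 19.62
position: [0.4766, 0.1307, 0.2019]
ee_rot: [180.0, -0.0, -1.1]
contact_force: [2.1, 0.2, -0.1]
gripper_width: 0.572
```

```bash
python3 -m handwheel '[0,0,0.03,0,0,0, 0,0,0,0,0,0]'
```

```text
time: 19.88
position: [0.4767, 0.1307, 0.2017]
ee_rot: [180.0, -0.0, -1.1]
contact_force: [1.2, -0.3, 1.1]
gripper_width: 0.568
```

```bash
python3 -m handwheel '[0,0,0.03,0,0,0, 0,0,0,0,0,0]'
```

```text
time: 20.12
position: [0.4767, 0.1307, 0.2015]
ee_rot: [180.0, -0.0, -1.1]
contact_force: [0.0, -1.3, 3.7]
gripper_width: 0.568
```

```bash
python3 -m handwheel '[0,0,0.03,0,0,0, 0,0,0,0,0,0]'; python3 -c "
from h import *
st()"
```

```text
time: 20.38
position: [0.4768, 0.1307, 0.2015]
ee_rot: [180.0, -0.1, -1.1]
contact_force: [0.4, -0.9, 6.2]
gripper_width: 0.566
t 20.38 p [476.8 130.7 201.5] rpy [ 1.7999e+02 -6.0000e-02 -1.0900e+00] F [ 0.43 -0.92  6.19] M [-0.36 -0.1   0.03] w 0.566 q [ 2. 19. 88. -0. 73. 93.]
```

```bash
python3 -m handwheel '[-0.05,0,-0.05,0,0,0, 0,0,0,0,0,0, 0,0,0,0,0,0]'
python3 - <<'E'
from h import *
st()
s=bot.snapshot("wrist"); cv2.imwrite("pics/w10.png",s["image"])
b=bot.snapshot("side"); crop(b,(335,255),100,120,5,"b10.png"); st()
E
```

```text
time: 20.75
position: [0.4764, 0.1307, 0.2016]
ee_rot: [180.0, -0.0, -1.1]
contact_force: [3.2, -1.6, 3.3]
gripper_width: 0.567
t 20.75 p [476.4 130.7 201.6] rpy [ 1.8e+02 -5.0e-02 -1.1e+00] F [ 3.22 -1.59  3.34] M [-0.37 -0.49 -0.01] w 0.567 q [ 2. 19. 88. -0. 73. 93.]
b10.png origin 285 195 scale 5
t 20.85 p [476.3 130.7 201.6] rpy [ 1.8e+02 -4.0e-02 -1.1e+00] F [ 3.9  -1.8   3.89] M [-0.34 -0.57  0.02] w 0.565 q [ 2. 19. 88. -0. 73. 93.]
```

View pics/w10.png

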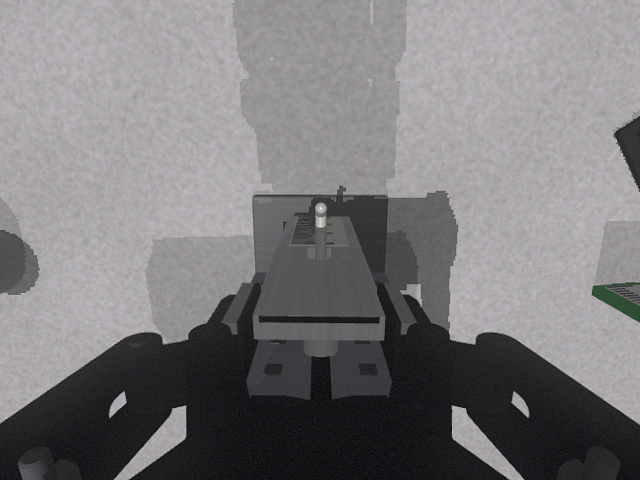

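View pics/b10.png

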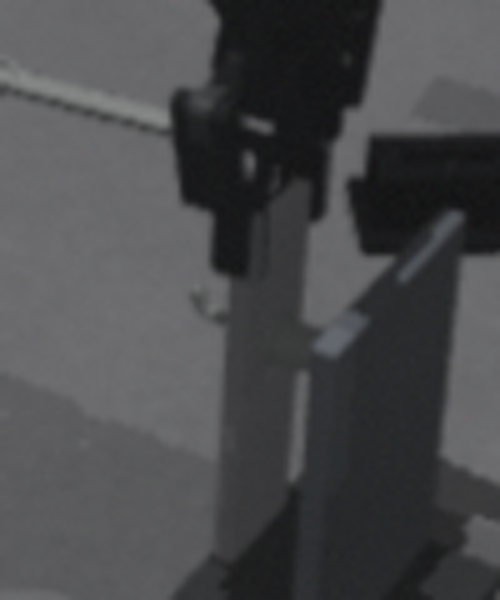

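```bash
python3 -m handwheel '[0.01,0.05,-0.03,0,0,0, 0,0,0,0,0,0]'; python3 -c "
from h import *
st()"
```

```text
time: 21.1
position: [0.4763, 0.1305, 0.2016]
ee_rot: [-180.0, -0.0, -1.1]
contact_force: [2.9, -0.1, 1.4]
gripper_width: 0.565
t 21.1 p [476.3 130.5 201.6] rpy [-179.96   -0.     -1.1 ] F [ 2.86 -0.15  1.36] M [ 0.24 -0.68  0.02] w 0.565 q [ 2. 19. 88.  0. 73. 93.]
```

```bash
python3 -m handwheel '[0,0,0,0,0,0, 0,0,0,0,0,0, 0,0,0,0,0,0]' 0.75
python3 - <<'E'
from h import *
st()
s=bot.snapshot("wrist"); cv2.imwrite("pics/w11.png",s["image"])
b=bot.snapshot("side"); crop(b,(335,255),100,120,4,"b11.png");a=bot.snapshot("scene");crop(a,(335,205),100,120,4,"a11.png"); st()
cv2.imwrite("pics/ab11.png",np.hstack([cv2.imread("pics/a11.png"),cv2.imread("pics/b11.png")]))
E
```

```text
time: 21.48
position: [0.4758, 0.1303, 0.2015]
ee_rot: [180.0, 0.1, -1.1]
contact_force: [-0.4, 0.1, -0.4]
gripper_width: 0.748
t 21.48 p [475.8 130.3 201.5] rpy [ 1.80e+02  6.00e-02 -1.09e+00] F [-0.42  0.06 -0.4 ] M [-0.01 -0.    0.02] w 0.748 q [ 2. 19. 88. -0. 74. 93.]
b11.png origin 285 195 scale 4
a11.png origin 285 145 scale 4
t 21.62 p [476.1 130.3 201.6] rpy [ 1.80e+02  2.00e-02 -1.09e+00] F [ 0.55 -0.25 -0.11] M [-0.05  0.03 -0.05] w 0.751 q [ 2. 19. 88.  0. 73. 93.]
```

View pics/w11.png

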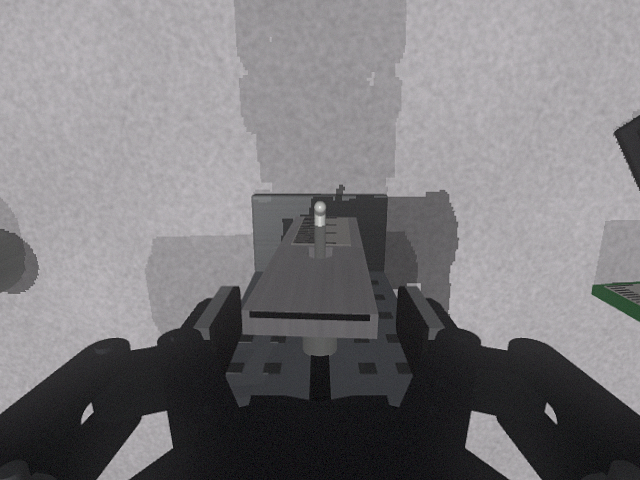

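View pics/ab11.png

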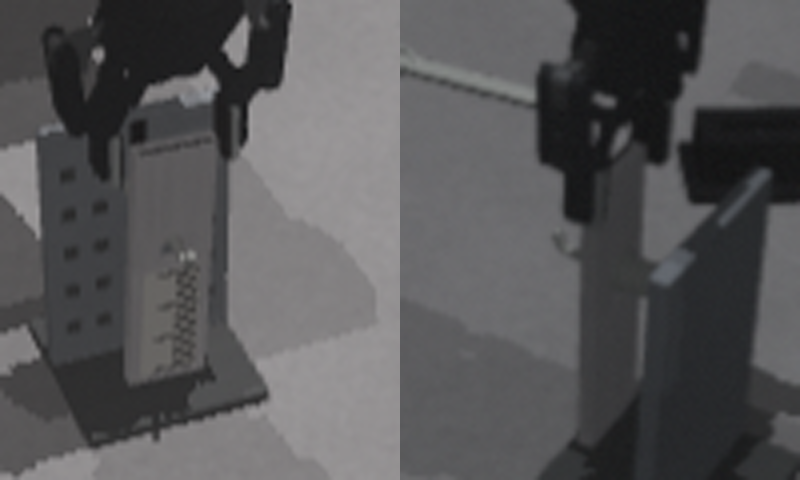

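```bash
python3 -m handwheel '[0,0,0,0,0,0, 0,0,0,0,0,0, 0,0,0,0,0,0, 0,0,0,0,0,0]'
python3 - <<'E'
from h import *
import pickle
s=bot.snapshot("wrist"); cv2.imwrite("pics/w12.png",s["image"]);pickle.dump(s,open("w12.pkl","wb"))
crop(s,(312,265),160,140,5,"w12c.png"); st()
a=bot.snapshot("scene");pickle.dump(a,open("a12.pkl","wb"));crop(a,(328,215),60,90,6,"a12.png")
E
```

```text
time: 22.12
position: [0.4762, 0.1303, 0.2017]
ee_rot: [180.0, -0.0, -1.1]
contact_force: [-0.0, 0.1, -0.6]
gripper_width: 0.751
w12c.png origin 232 195 scale 5
t 22.18 p [476.2 130.3 201.7] rpy [-180.    -0.    -1.1] F [-0.22 -0.08 -0.11] M [ 0.06  0.02 -0.  ] w 0.75 q [ 2. 19. 88.  0. 73. 93.]
a12.png origin 298 170 scale 6
```

View pics/w12c.png

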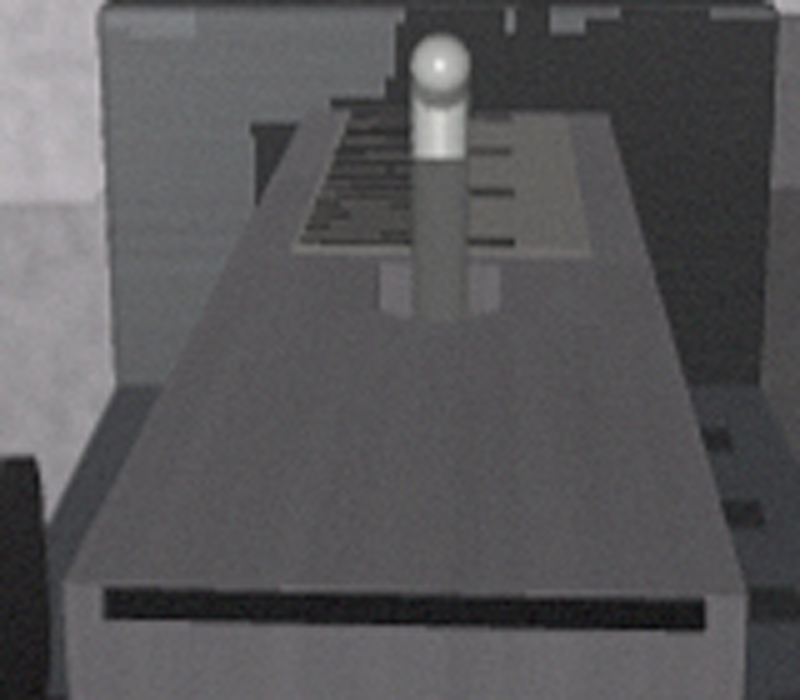

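View pics/a12.png

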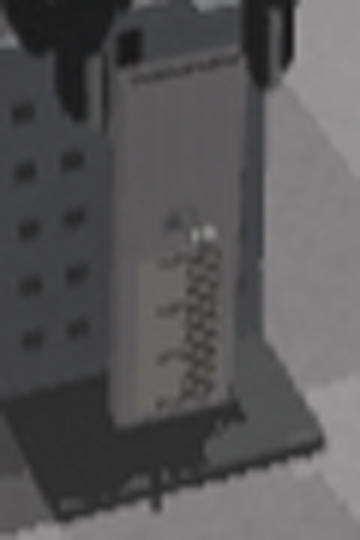

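```bash
cat > tilt.py <<'E'
from h import *
def own(s,p,X=0.055):
    o,v=ray(s,p); c,si=np.cos(np.radians(-1.1)),np.sin(np.radians(-1.1)); n=np.array([c,si,0]); b=np.array([.4267,.1315,0])
    P=o+v*(X-n@(o-b))/(n@v); d=P-b; return np.array([-si*d[0]+c*d[1],d[2]])*1e3
def report(s,pts):
    q=[own(s,p) for p in pts]; print(np.round(q,1).tolist())
    tl,tr,br,bl=q; a=lambda u:np.degrees(np.arctan2(u[0],u[1])).round(2)
    print("left edge lean",a(tl-bl),"right",a(tr-br),"top slope",np.degrees(np.arctan2(tr[1]-tl[1],abs(tr[0]-tl[0]))).round(2), "mid",a((tl+tr-bl-br)/2))
E
python3 - <<'E'
from tilt import *
import pickle
s=pickle.load(open("w12.pkl","rb")); f=lambda x,y:(x/5+232,y/5+195)
report(s,[f(68,580),f(745,593),f(610,114),f(333,100)])
s=pickle.load(open("a12.pkl","rb")); f=lambda x,y:(x/6+298,y/6+170)
report(s,[f(125,80),f(241,55),f(230,401),f(110,425)])
E
```

```text
[[26.9, 204.3], [-22.6, 206.3], [-28.7, 37.1], [16.9, 25.6]]
left edge lean 3.19 right 2.07 top slope 2.38 mid 2.64
[[-22.6, 206.2], [24.5, 204.7], [21.2, 26.9], [-31.9, 31.7]]
left edge lean 3.06 right 1.06 top slope -1.87 mid 2.05
```

The gauge came off the release leaning about 2.2° in its own plane, held by friction on the bar. I'll guide it back with nearly closed pads that don't squeeze, centred on the hook axis.

```bash
python3 -m handwheel '[0,-0.03,0,0,0,0, 0,0,0,0,0,0]' 0.68;python3 -m handwheel '[0,0,0,0,0,0, 0,0,0,0,0,0]' 0.64; python3 -m handwheel '[0,0,0,0,0,0, 0,0,0,0,0,0]' 0.61
```

```text
time: 22.48
position: [0.4762, 0.1306, 0.2017]
ee_rot: [-180.0, -0.0, -1.1]
contact_force: [0.3, -0.9, -0.2]
gripper_width: 0.681
time: 22.72
position: [0.4762, 0.1306, 0.2017]
ee_rot: [-180.0, 0.0, -1.1]
contact_force: [-0.3, 0.8, -0.5]
gripper_width: 0.64
time: 22.98
position: [0.4762, 0.1306, 0.2017]
ee_rot: [180.0, 0.0, -1.1]
contact_force: [0.9, 1.7, 0.3]
gripper_width: 0.614
```

```bash
python3 -m handwheel '[0,0,0,0,0,0, 0,0,0,0,0,0]' 0.59; python3 -m handwheel '[0,0,0,0,0,0, 0,0,0,0,0,0]' 0.575; python3 -c "
from h import *
st()
s=bot.snapshot('wrist');crop(s,(312,265),160,140,5,'w13c.png')"
```

```text
time: 23.22
position: [0.4762, 0.1306, 0.2018]
ee_rot: [180.0, -0.0, -1.1]
contact_force: [-0.0, -0.2, -0.9]
gripper_width: 0.589
time: 23.48
position: [0.4762, 0.1306, 0.2018]
ee_rot: [180.0, -0.0, -1.1]
contact_force: [-0.0, 0.2, 0.9]
gripper_width: 0.581
t 23.48 p [476.2 130.6 201.8] rpy [ 1.80e+02 -1.00e-02 -1.09e+00] F [-0.03  0.17  0.95] M [ 0.03  0.04 -0.01] w 0.581 q [ 2. 19. 88. -0. 73. 93.]
w13c.png origin 232 195 scale 5
```

View pics/w13c.png

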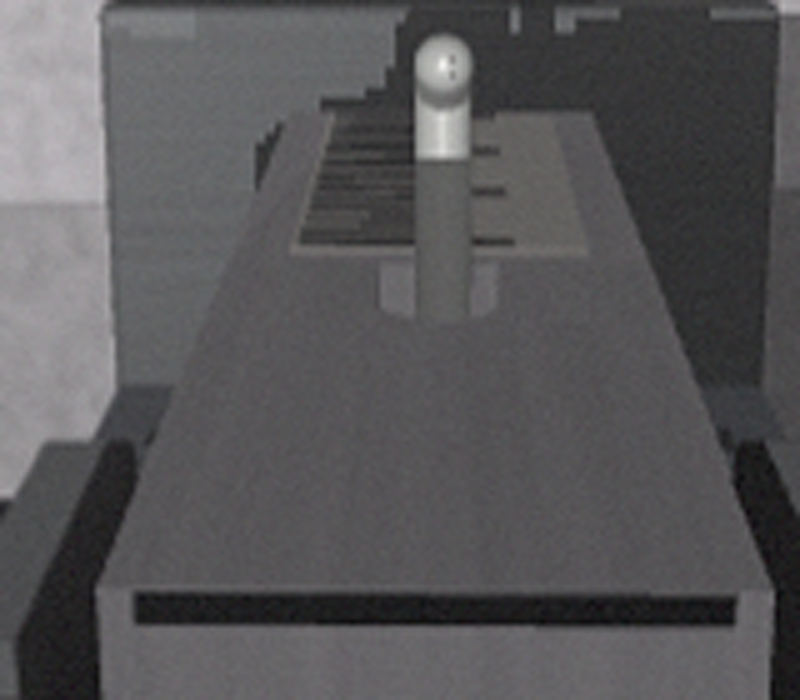

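```bash
python3 -m handwheel '[0,0,0,0,0,0]' 0.62;  python3 -m handwheel '[0,0,0,0,0,0, 0,0,0,0,0,0]' 0.72; python3 -m handwheel '[0,0,-0.5,0,0,0, 0,0,-1,0,0,0, 0,0,-2,0,0,0, 0,0,-2,0,0,0, 0,0,0,0,0,0]' 0.8
python3 - <<'E'
from h import *
import pickle
s=bot.snapshot('wrist');a=bot.snapshot("scene");b=bot.snapshot("side");st()
pickle.dump((s,a,b),open("f14.pkl","wb"));cv2.imwrite("pics/w14.png",s["image"])
crop(a,(328,200),70,100,6,"a14.png");crop(b,(335,260),70,100,6,"b14.png")
cv2.imwrite("pics/ab14.png",cv2.resize(np.hstack([cv2.imread("pics/a14.png"),cv2.imread("pics/b14.png")]),(798,570)))
E
```

```text
time: 23.65
position: [0.4762, 0.1305, 0.2017]
ee_rot: [-180.0, 0.0, -1.1]
contact_force: [0.5, -0.2, 0.2]
gripper_width: 0.613
time: 23.9
position: [0.4762, 0.1306, 0.2017]
ee_rot: [180.0, 0.0, -1.1]
contact_force: [0.3, 0.7, -0.5]
gripper_width: 0.721
time: 24.52
position: [0.4767, 0.1306, 0.2583]
ee_rot: [-180.0, -0.2, -1.1]
contact_force: [-0.0, 1.1, -0.8]
gripper_width: 0.8
t 24.68 p [475.9 130.6 256.1] rpy [ 1.80e+02  6.00e-02 -1.09e+00] F [ 0.77 -0.43 -0.91] M [-0.02  0.02  0.  ] w 0.804 q [ 2. 16. 82.  0. 82. 93.]
a14.png origin 293 150 scale 6
b14.png origin 300 210 scale 6
```

View pics/ab14.png

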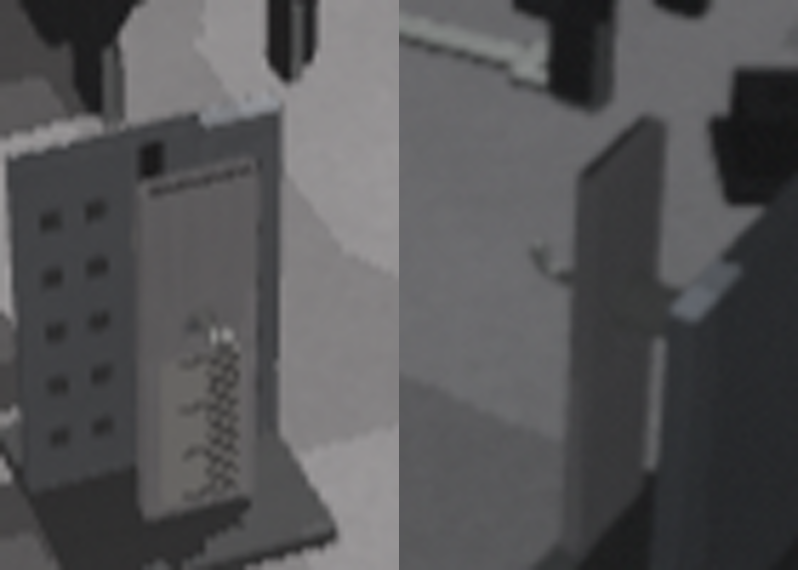

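View pics/w14.png

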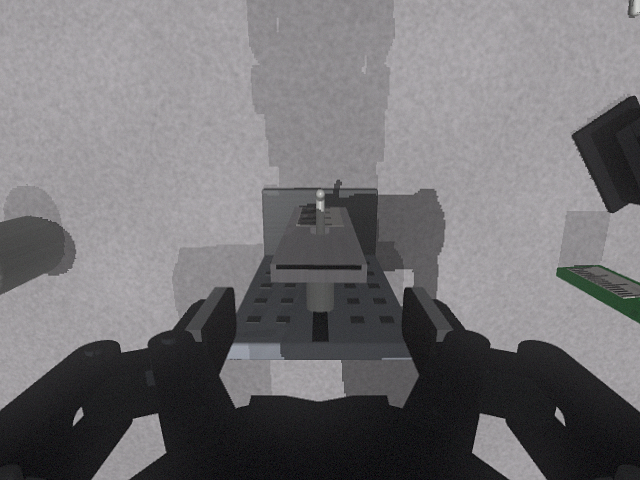

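Run:
```python
from h import *
import pickle
s,a,b=pickle.load(open("f14.pkl","rb"))
crop(s,(320,255),130,120,6,"w14c.png")
```

```text
w14c.png origin 255 195 scale 6
```

View pics/w14c.png

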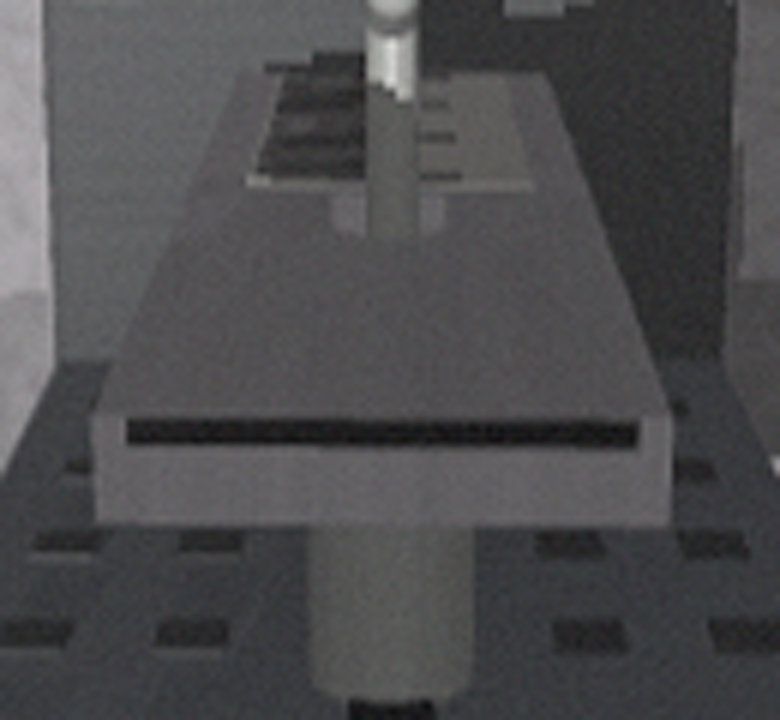

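Run:
```python
from h import *
import pickle
s,a,b=pickle.load(open("f14.pkl","rb"))
c,si=np.cos(np.radians(-1.1)),np.sin(np.radians(-1.1))
def O(P): d=P-[.4267,.1315,0]; return np.array([c*d[0]+si*d[1],-si*d[0]+c*d[1],d[2]])*1e3
zt=.1423+.175-.112; zb=zt-.175
for n,p,z in [("TFl",(92,413),zt),("TFr",(670,412),zt),("TBl",(95,525),zt),("TBr",(672,523),zt),("BFl",(240,72),zb),("BFr",(545,73),zb)]:
    print(n,O(onplane(s,(p[0]/6+255,p[1]/6+195),z)).round(1))
st()
```

```text
TFl [ 54.8  25.3 205.3]
TFr [ 54.9 -24.4 205.3]
TBl [ 44.5  25.4 205.3]
TBr [ 44.7 -25.  205.3]
BFl [53.9 23.7 30.3]
BFr [ 53.8 -26.3  30.3]
t 24.68 p [475.9 130.6 256.1] rpy [ 1.80e+02  6.00e-02 -1.09e+00] F [ 0.77 -0.43 -0.91] M [-0.02  0.02  0.  ] w 0.804 q [ 2. 16. 82.  0. 82. 93.]
```

```bash
python3 -m handwheel '[0,0,-3,0,0,0, 0,0,-3,0,0,0, 0,0,-2,0,0,0, 0,0,0,0,0,0, 0,0,0,0,0,0]'
python3 -m handwheel '[0,0,0,0,0,0, 0,0,0,0,0,0, 0,0,0,0,0,0, 0,0,0,0,0,0]'
python3 - <<'E'
from h import *
a=bot.snapshot("scene");b=bot.snapshot("side");st()
cv2.imwrite("pics/a15.png",a["image"]);crop(a,(328,205),60,90,6,"a15c.png");crop(b,(335,260),60,90,6,"b15c.png")
cv2.imwrite("pics/ab15.png",np.hstack([cv2.imread("pics/a15c.png"),cv2.imread("pics/b15c.png")]))
E
```

```text
time: 25.3
position: [0.4759, 0.1306, 0.3353]
ee_rot: [180.0, 0.1, -1.1]
contact_force: [-0.2, 0.6, 0.5]
gripper_width: 0.802
time: 25.8
position: [0.4762, 0.1306, 0.3367]
ee_rot: [180.0, 0.0, -1.1]
contact_force: [-0.4, -1.1, 0.1]
gripper_width: 0.799
t 25.9 p [476.2 130.6 336.7] rpy [-180.      0.     -1.09] F [ 0.31  0.12 -0.48] M [ 0.05 -0.03  0.  ] w 0.801 q [ 2. 13. 73.  0. 94. 93.]
a15c.png origin 298 160 scale 6
b15c.png origin 305 215 scale 6
```

View pics/ab15.png

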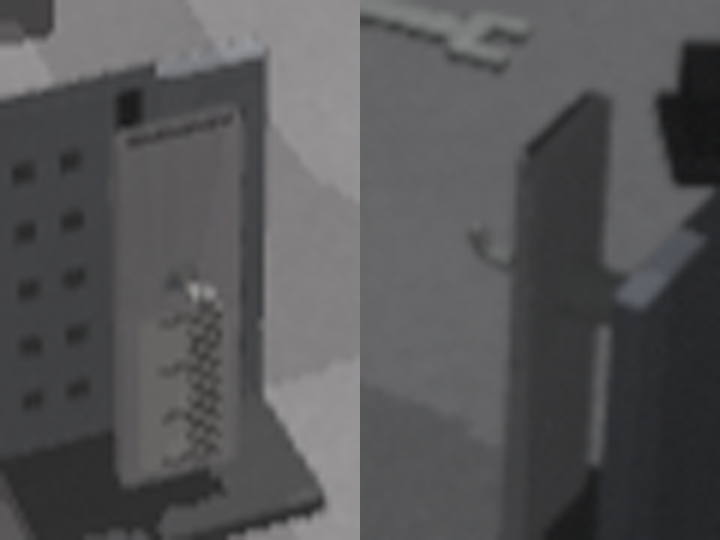

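View pics/a15.png

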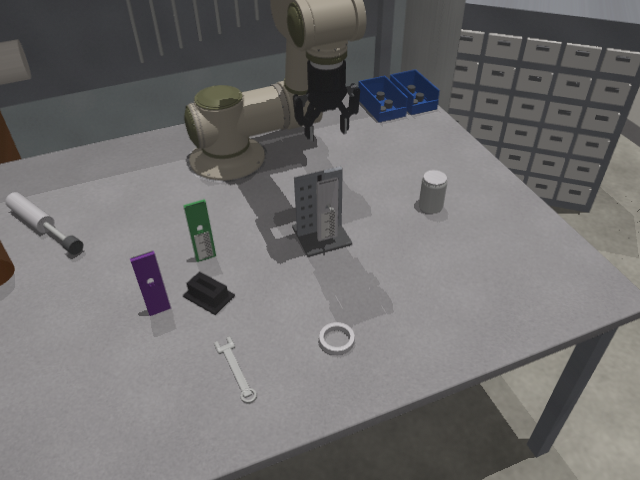

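The gauge hangs on the hook with its graduated face outward. The other things stand at the same pixels as at the start: tin (432,192), ring (337,338), spanner (237,370), purple bar (150,283) and green bar (200,230). The gripper is clear, so I'm handing in.

```bash
python3 -c "
from rig import bot
print(bot.finish_job())"
```

```text
the job is handed in; nothing more can be done
None
```

The gauge is hanging on the hook by its hole, graduated face outward and back against the collar. The gripper is open and clear, and I handed the job in at about 26 s.

**How it went:** I gripped the gauge across its width near the top and lifted it out of the rack. Its lower end, touched on the hook bar, gave a bar top of about 142 mm (bar axis about 139 mm). I then threaded it over the tip without touching, pushed it to the collar (about 5 N at most) and set it down on the bar. The largest contact force I read was about 9 N, during the height feel.

**Last checks:**
- **Home:** the gauge spans about 44.6 to 54.9 mm out from the panel, and fully home is 45 to 55 mm.
- **Plumb:** the last measurement showed a lean of about 0.3° front to back and 0.5° sideways. I took it once the gripper had opened and risen clear of the gauge. The later pictures looked the same but I didn't measure them again.
- **Bystanders:** the tin, ring, spanner and both look-alikes are where they were.

**Problems and disagreements:**
- The first release left the gauge leaning about 2.2° sideways, held by friction. I straightened it with nearly closed pads, without squeezing, and released it again.
- Camera estimates of the hook height (134 to 138 mm) came out lower than the felt 139 mm, so I used the felt value. It was confirmed when the gauge came to rest within 0.2 mm of the height it predicted.

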